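# Dry the rinsed jewel bobbins in the bench dryer

### The job

Dry the rinsed jewel bobbins that lie on the desk in front of the microscope, behind the monitor (two to four of them): lift the cover off the small bench dryer by its knob and set it down upright on the desk clear of the dryer, lay every bobbin flat on the drying plate, side by side within its raised rim, and put the cover back on level, right down over the raised rim. Only then turn the dryer's selector to the mark that has as many dots as there are bobbins on the plate; it turns endlessly, so go the shorter way round. Leave the loupe, the steel weight and the eraser where they are.

Things in the scene. Friction and masses are not known exactly. Their poses are not given: they have to be found in the camera images.
- plate (a point): centre of the top face of the dryer's round perforated steel drying plate, 30 mm above the desk and 2 mm above the housing's flat top. A raised rim rings the plate: inner radius 57.5 mm, outer radius 60.5 mm, 6.5 mm higher than the plate. In the frame of this point z is up and the selector stands 116 mm away along +y.
- dryer: white bench dryer, fixed box 28 mm high; origin under the plate's centre; box x -75..75 mm, y -79..165 mm. The desk on its -x side is clear up to the desk edge (world y = -0.50 m). The monitor panel, 0.10 to 0.43 m high, stands between dryer and bobbins on a line from world (0.15, 0.14) to (0.53, -0.25) m: carry things over it, lowest point above 0.45 m.
- cover_rim (a point): centre of the open lower edge of the dryer's loose cover: a round metal cap, outer radius 67.5 mm, inner radius 64.5 mm, 34 mm high, knob on top, 140 g. z axis up along its axis. It starts closed: over the raised rim with 4 mm play all round, its edge on the housing's flat top, so that this point then lies 2 mm below the plate's centre.
- cover_knob (a point): middle of the cover's black knob, the place to grip it: upright cylinder of 23 mm diameter and 21 mm height, from 38 to 59 mm above the cover's lower edge; this point is on the axis, 49 mm above the lower edge.
- selector_grip (a point): middle of the selector: an upright round black fluted knob of 34 mm diameter, 23 mm high, on a square console beside the plate; this point is on its vertical axis, 56 mm above the desk and 13 mm above the scale disc. It is fixed to the dryer, turns about the vertical with light friction (about 0.03 N m) and stays where it is left.
- selector_pointer (a point): tip of the selector's white pointer nose, 22 mm from the knob's axis; it points outward at the marks.
- selector (a joint): angle of the selector in rad, growing clockwise seen from above, without stops: it goes on past a full turn (x and x + 6.283 are the same setting). White marks round it: 0 = a single bar (off), then clockwise every 60 degrees 1, 2, 3, 4 and 5 dots (1.047, 2.094, 3.142, 4.189, 5.236).
- bobbin_1_mid (a point): a rinsed jewel bobbin: flat bright metal ring, 37 mm across and 12 mm high with a small hole and six ruby guides set in it, lying flat on the desk (like the others); this point is its centre, 6 mm above its underside. z axis up when it lies flat. Grasp it across its diameter from above. The microscope beyond the bobbins reaches 0.57 m high from x = 0.6 m on: cross the monitor near the base.
- bobbin_2_mid (a point): a rinsed jewel bobbin: flat bright metal ring, 37 mm across and 12 mm high with a small hole and six ruby guides set in it, lying flat on the desk (like the others); this point is its centre, 6 mm above its underside. z axis up when it lies flat. Grasp it across its diameter from above. Not there on every day (then it has no pose).
- bobbin_3_mid (a point): a rinsed jewel bobbin: flat bright metal ring, 37 mm across and 12 mm high with a small hole and six ruby guides set in it, lying flat on the desk (like the others); this point is its centre, 6 mm above its underside. z axis up when it lies flat. Grasp it across its diameter from above. Not there on every day (then it has no pose).
- bobbin_4_mid (a point): a rinsed jewel bobbin: flat bright metal ring, 37 mm across and 12 mm high with a small hole and six ruby guides set in it, lying flat on the desk (like the others); this point is its centre, 6 mm above its underside. z axis up when it lies flat. Grasp it across its diameter from above. Not there on every day (then it has no pose).
- bobbin_1: the bobbin of bobbin_1_mid itself; origin at the centre of its underside
- bobbin_2: the bobbin of bobbin_2_mid itself; origin at the centre of its underside
- bobbin_3: the bobbin of bobbin_3_mid itself; origin at the centre of its underside
- bobbin_4: the bobbin of bobbin_4_mid itself; origin at the centre of its underside
- cover: the cover itself; origin at the centre of its lower edge
- loupe: black eye loupe, 31 mm across and 27 mm high, standing near the bobbins; leave it alone
- weight: turned steel weight, 30 mm across and 24 mm high, standing near the bobbins; leave it alone
- eraser: small eraser, 19 x 42 x 13 mm, lying near the desk's right edge beside the dryer, at the foot of a fixed white carton, 0.41 m tall, that fills x > 0.515 m, y < -0.38 m (keep the gripper clear of it); leave it alone

How it is judged:
On the way, in this order (a step that is already met when the one before it is completed fails the run):
1. the cover is off the dryer and stands upright on the desk, released (horizontal distance between cover_rim and plate above 0.125 m and height (world z) of cover_rim below 0.01 m and angle between cover_rim's own z axis and vertical below 0.15 rad and contact force between the fingers and cover below 0.5 N), for 0.2 s.
2. all bobbins lie flat on the drying plate, released, with the cover still off (horizontal distance between each of bobbin_1_mid, bobbin_2_mid, bobbin_3_mid, bobbin_4_mid and plate below 0.042 m and z of bobbin_1_mid in the frame of plate between 0 and 0.012 m and angle between each of bobbin_1_mid, bobbin_2_mid, bobbin_3_mid, bobbin_4_mid's own z axis and vertical below 0.2 rad and z of bobbin_2_mid in the frame of plate between 0 and 0.012 m and z of bobbin_3_mid in the frame of plate between 0 and 0.012 m and z of bobbin_4_mid in the frame of plate between 0 and 0.012 m and contact force between the fingers and bobbin_1 below 0.5 N and contact force between the fingers and bobbin_2 below 0.5 N and contact force between the fingers and bobbin_3 below 0.5 N and contact force between the fingers and bobbin_4 below 0.5 N and horizontal distance between cover_rim and plate above 0.1 m), for 0.2 s.
3. the cover is back on over the rim, fully down, level and released, over the bobbins (horizontal distance between each of bobbin_1_mid, bobbin_2_mid, bobbin_3_mid, bobbin_4_mid and plate below 0.042 m and z of bobbin_1_mid in the frame of plate between 0 and 0.012 m and angle between each of bobbin_1_mid, bobbin_2_mid, bobbin_3_mid, bobbin_4_mid's own z axis and vertical below 0.2 rad and z of bobbin_2_mid in the frame of plate between 0 and 0.012 m and z of bobbin_3_mid in the frame of plate between 0 and 0.012 m and z of bobbin_4_mid in the frame of plate between 0 and 0.012 m and horizontal distance between cover_rim and plate below 0.007 m and z of cover_rim in the frame of plate below 0.001 m and angle between cover_rim's own z axis and vertical below 0.05 rad and contact force between the fingers and cover below 0.5 N), for 0.2 s.
4. the selector stands at the mark with as many dots as there are bobbins (((((height (world z) of each of bobbin_2_mid, bobbin_3_mid below 0 m and height (world z) of plate above 0 m) or (height (world z) of each of bobbin_2_mid, bobbin_4_mid below 0 m and height (world z) of plate above 0 m) or (height (world z) of each of bobbin_3_mid, bobbin_4_mid below 0 m and height (world z) of plate above 0 m)) and (value of joint selector between 1.944 and 2.244 rad or value of joint selector between 8.228 and 8.528 rad)) or (((height (world z) of bobbin_2_mid below 0 m and height (world z) of plate above 0 m) or (height (world z) of bobbin_3_mid below 0 m and height (world z) of plate above 0 m) or (height (world z) of bobbin_4_mid below 0 m and height (world z) of plate above 0 m)) and not (height (world z) of each of bobbin_2_mid, bobbin_3_mid below 0 m and height (world z) of plate above 0 m) and not (height (world z) of each of bobbin_2_mid, bobbin_4_mid below 0 m and height (world z) of plate above 0 m) and not (height (world z) of each of bobbin_3_mid, bobbin_4_mid below 0 m and height (world z) of plate above 0 m) and (value of joint selector between 2.992 and 3.292 rad or value of joint selector between 9.275 and 9.575 rad)) or (not (height (world z) of bobbin_2_mid below 0 m and height (world z) of plate above 0 m) and not (height (world z) of bobbin_3_mid below 0 m and height (world z) of plate above 0 m) and not (height (world z) of bobbin_4_mid below 0 m and height (world z) of plate above 0 m) and (value of joint selector between 4.039 and 4.339 rad or value of joint selector between 10.322 and 10.622 rad)))), for 0.2 s.
At the end, for the whole second after the job is handed in: every bobbin lies flat on the plate within 42 mm of its centre; the cover sits fully down over the rim (7 mm of centre, 3 mm of height, 0.05 rad of level); the selector is within 0.15 rad of the mark with as many dots as there are bobbins; all released and at rest (all of step 3 and ((((height (world z) of each of bobbin_2_mid, bobbin_3_mid below 0 m and height (world z) of plate above 0 m) or (height (world z) of each of bobbin_2_mid, bobbin_4_mid below 0 m and height (world z) of plate above 0 m) or (height (world z) of each of bobbin_3_mid, bobbin_4_mid below 0 m and height (world z) of plate above 0 m)) and (value of joint selector between 1.944 and 2.244 rad or value of joint selector between 8.228 and 8.528 rad)) or (((height (world z) of bobbin_2_mid below 0 m and height (world z) of plate above 0 m) or (height (world z) of bobbin_3_mid below 0 m and height (world z) of plate above 0 m) or (height (world z) of bobbin_4_mid below 0 m and height (world z) of plate above 0 m)) and not (height (world z) of each of bobbin_2_mid, bobbin_3_mid below 0 m and height (world z) of plate above 0 m) and not (height (world z) of each of bobbin_2_mid, bobbin_4_mid below 0 m and height (world z) of plate above 0 m) and not (height (world z) of each of bobbin_3_mid, bobbin_4_mid below 0 m and height (world z) of plate above 0 m) and (value of joint selector between 2.992 and 3.292 rad or value of joint selector between 9.275 and 9.575 rad)) or (not (height (world z) of bobbin_2_mid below 0 m and height (world z) of plate above 0 m) and not (height (world z) of bobbin_3_mid below 0 m and height (world z) of plate above 0 m) and not (height (world z) of bobbin_4_mid below 0 m and height (world z) of plate above 0 m) and (value of joint selector between 4.039 and 4.339 rad or value of joint selector between 10.322 and 10.622 rad))) and linear speed of cover below 0.02 m/s); the robot touches nothing.
It fails at once if the selector is turned the long way round (through the point opposite its target after more than 0.4 rad of turning; from a start within 0.3 rad of that point either way is accepted) ((((height (world z) of each of bobbin_2_mid, bobbin_3_mid below 0 m and height (world z) of plate above 0 m) or (height (world z) of each of bobbin_2_mid, bobbin_4_mid below 0 m and height (world z) of plate above 0 m) or (height (world z) of each of bobbin_3_mid, bobbin_4_mid below 0 m and height (world z) of plate above 0 m)) and value of joint selector between 5.136 and 5.336 rad and distance of selector_pointer from where it was at the start of the episode above 0.00874 m) or (((height (world z) of bobbin_2_mid below 0 m and height (world z) of plate above 0 m) or (height (world z) of bobbin_3_mid below 0 m and height (world z) of plate above 0 m) or (height (world z) of bobbin_4_mid below 0 m and height (world z) of plate above 0 m)) and not (height (world z) of each of bobbin_2_mid, bobbin_3_mid below 0 m and height (world z) of plate above 0 m) and not (height (world z) of each of bobbin_2_mid, bobbin_4_mid below 0 m and height (world z) of plate above 0 m) and not (height (world z) of each of bobbin_3_mid, bobbin_4_mid below 0 m and height (world z) of plate above 0 m) and value of joint selector between 6.183 and 6.383 rad and distance of selector_pointer from where it was at the start of the episode above 0.00874 m) or (not (height (world z) of bobbin_2_mid below 0 m and height (world z) of plate above 0 m) and not (height (world z) of bobbin_3_mid below 0 m and height (world z) of plate above 0 m) and not (height (world z) of bobbin_4_mid below 0 m and height (world z) of plate above 0 m) and value of joint selector between 7.23 and 7.43 rad and distance of selector_pointer from where it was at the start of the episode above 0.00874 m)).
It fails at once if the loupe, the weight or the eraser is shifted by more than 30 mm (distance of any of loupe, weight, eraser from where it was at the start of the episode above 0.03 m).
Of bobbin_2, bobbin_3, bobbin_4 only 1 to 3 are there at a start; the rules pass over those that are not, and their reading is None.
At some moment in a run one of bobbin_1, bobbin_2, bobbin_3, bobbin_4 may be knocked a few centimetres aside while the robot is not near it.
It also fails if it takes over 210 s, if anything falls off the work surface, if the arm or the gripper's body presses on something with over 40 N, if the wrist force passes 120 N, or if a joint passes its speed limit or range.

### The arm

A 7-joint arm with a two-finger parallel gripper is mounted at the origin on the work surface; the furniture and walls round the work are solid. World frame = base frame: x ahead of the robot, y to its left, z up, the work surface at z = 0. Lengths are in m, angles in rad, forces in N, time in s.
With the tool pointing down it reaches from about 0.4 to 0.875 m from the base axis. Payload 19.3 kg.
Tool frame: the origin (TCP) lies midway between the tips of the shut fingers; the grasp point (between the pads) lies 19 mm behind it; z points along the fingers, y is the line along which they close (so a half turn about z gives the same grasp; the last joint's range is limited). The gripper opens to 85 mm and grips with 20 to 120 N. Pads are 22 mm wide; open, the fingers measure 114 mm over their backs; the gripper's body (76 mm by 85 mm) begins 54 mm behind the grasp point. The pads swing forward as they close: fully open they stand 13 mm farther back than shut.
Start: joints at [-1.418, 0.521, -0.036, 1.599, 0.021, 1.021, -0.113], TCP at [0.138, 0.61, 0.231] pointing down, gripper open.
Joint ranges: [-2.91, 2.91], [-0.3, 2.13], [-1.5, 1.42], [0.17, 2.43], [-1.26, 4.41], [0.16, 1.93], [-2.52, 2.52]. Speed limits (rad/s): [1.89, 1.89, 2.39, 2.39, 3.01, 3.01, 3.01].

### API

Orientations are given as [roll, pitch, yaw] about the fixed x, y, z axes, in that order (R = Rz(yaw) Ry(pitch) Rx(roll)).
In Python, from workcell import * gives the robot as it stands. The module is installed in compiled form; this text tells all that it offers.
- The arm moves only by the tool play_rows, never from a script. Its argument "deltas" is a list of rows, each a list of 7 numbers: the shift along the tool's x, y, z in units of 500 mm (1.0 is 500 mm), then the turn, a rotation vector about the tool's x, y, z in units of 120 degrees (1.0 is 120 degrees), then the closure, from 0 (fully open) to 1 (shut). A call has 1 to 10 rows; each row is the pose to reach, as a shift and turn from the pose commanded when the call began, along the tool's axes at that moment; what a row does not reach only later rows make up. A row lasts 1/10 s, in which the tool goes at most 50 mm and 8.59 degrees, less where a joint would pass 70% of its speed; a pose out of reach is approached as far as the arm can. A call with a number of a shift or a turn outside -1 to 1 is refused whole. A call with a gripper value outside its range is refused whole. The fingers move at their own pace and stop on an object; "newtons" is the grip in N (left out, the last holds). Time passes only in rows, so rows that repeat a pose let the fingers close. It gives the time, the measured TCP pose, the force, the opening and the grip force at its end, in the units of the state.
- observe(): the state, without advancing time (a new reading comes with each control period).
- grab_frame(name): name is "side" or "top"; returns the picture (420x560x3 uint8, red, green, blue); there is no depth.
- get_calibration(name): a dict with "fovy" (degrees; the focal length in pixels is half the picture's height over the tangent of half this angle, whatever the lens; pixels are square), "cx", "cy" (the principal point, pixels), "k1" (the pictures are not rectified: a ray, as slopes to the right and down, at radius r is drawn at 1 + k1 r^2 times it, then the intrinsics apply), "xyz" and "rotation" of the camera in the world. Camera axes: x right, y down, z forward; pixel columns grow to the right and rows downward; lengths in m; the calibration is good to about 2 mm. A picture is of the moment at which its call begins. get_calibration takes no time and is no camera call.
- job_done(): hands the job in; it is judged then, once.
The state is a dict: "clock": time; "qpos": joint angles; "qd": joint speeds; "joint_efforts": joint torques, N m; "position": TCP position; "tool_rot": TCP orientation; "force": force on the tool from outside, world axes, zero at the start; "moment": the same for the moment, N m; "grip_width": finger opening in m; "finger_force": force on a finger pad.
Only numpy, scipy, OpenCV 4.12 (cv2) and the standard library are available. Lean on these libraries where they do the work, as an engineer would, in place of code of your own. Each camera call takes 0.05 s, during which the arm holds its last target. There are 200 camera calls.

## Working session

There is one attempt and no reset: what is moved stays moved. The work goes in short steps, Python scripts to look and compute and a tool call to move; the robot and the scene stay as the last step left them, time stands still between calls to the robot, and variables do not carry over. Pictures are saved under pics/ and viewed, at most 14 in all, crops included, and the job is handed in when it is done.

Besides the shell and the picture viewer there is one more tool, called after "Emit:" in YAML: its name, and indented under it one key for each argument. play_rows: Moves the arm, as the interface text tells. Its arguments: {"type":"object","properties":{"deltas":{"type":"array"},"newtons":{"type":"number"}},"required":["deltas"]}

```bash
mkdir -p pics
cat > h.py <<'E'
from workcell import *
import numpy as np, cv2
from scipy.spatial.transform import Rotation as R
def cal(n):
    c=get_calibration(n); f=210/np.tan(np.radians(c["fovy"])/2); return c,f
def rot(c):
    r=np.array(c["rotation"],float); return r if r.shape==(3,3) else R.from_euler('xyz',r).as_matrix()
def px2w(n,u,v,z):
    c,f=cal(n); K=np.array([[f,0,c["cx"]],[0,f,c["cy"]],[0,0,1]])
    d=np.array([(u-c["cx"])/f,(v-c["cy"])/f]); s=d.copy()
    for _ in range(50): s=d/(1+c["k1"]*(s@s))
    r=rot(c)@np.array([s[0],s[1],1]); o=np.array(c["xyz"]); return o+r*(z-o[2])/r[2]
def w2px(n,p):
    c,f=cal(n); q=rot(c).T@(np.array(p)-c["xyz"]); s=q[:2]/q[2]; s=s*(1+c["k1"]*(s@s)); return s*f+[c["cx"],c["cy"]]
def save(n,fn):
    im=grab_frame(n); cv2.imwrite("pics/"+fn,im[:,:,::-1]); return im
def delta(p,yaw=None):
    """shift units to world p from current pose"""
    o=observe(); Rt=R.from_euler('xyz',o["tool_rot"]).as_matrix(); return Rt.T@(np.array(p)-o["position"])/0.5
E
python3 - <<'E'
from h import *
for n in("side","top"):
    print(n,get_calibration(n)); save(n,n+"0.png")
print(observe())
E
```

```text
side {'fovy': 51.83667630301959, 'cx': 280.24204267189464, 'cy': 208.1115233281252, 'k1': 0.047660276195022944, 'xyz': array([ 1.15802913, -0.20231949,  0.78960122]), 'rotation': array([-2.331251  ,  0.00516453,  1.45523639])}
top {'fovy': 48.17111228282304, 'cx': 278.9473949405591, 'cy': 211.00661448174262, 'k1': -0.09591400862224203, 'xyz': array([ 0.31537024, -0.11394126,  1.15747323]), 'rotation': array([-3.04215279, -0.02725933, -1.55295842])}
{'clock': 0.1, 'qpos': array([-1.41819624,  0.52193894, -0.03631677,  1.59990924,  0.02119551,
        1.02112782, -0.11278105]), 'qd': array([ 5.15235644e-04, -4.09239793e-04, -4.52987911e-04, -1.44974393e-03,
       -9.00711130e-05,  2.36848216e-04, -4.51370821e-04]), 'joint_efforts': array([ 3.83948180e-03, -9.28479052e+01,  1.98427118e+00, -3.70536268e+01,
        1.81522162e-02,  5.23421084e-03, -5.72549061e-05]), 'position': array([0.13807405, 0.6092612 , 0.23080801]), 'tool_rot': array([-3.14059666e+00,  7.13095083e-05,  2.91878823e+00]), 'force': array([ 1.13540981,  0.07086592, -0.10599436]), 'moment': array([ 0.02269482, -0.00033953,  0.06253126]), 'finger_force': 0.0, 'grip_width': 0.08537882708121983}
```

```bash
python3 -c "
import cv2
for n in('side','top'):
    im=cv2.imread(f'pics/{n}0.png'); cv2.imwrite(f'pics/{n}0b.png',cv2.resize(im,(800,600),interpolation=cv2.INTER_CUBIC))"
```

```text
(no output)
```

View pics/top0b.png

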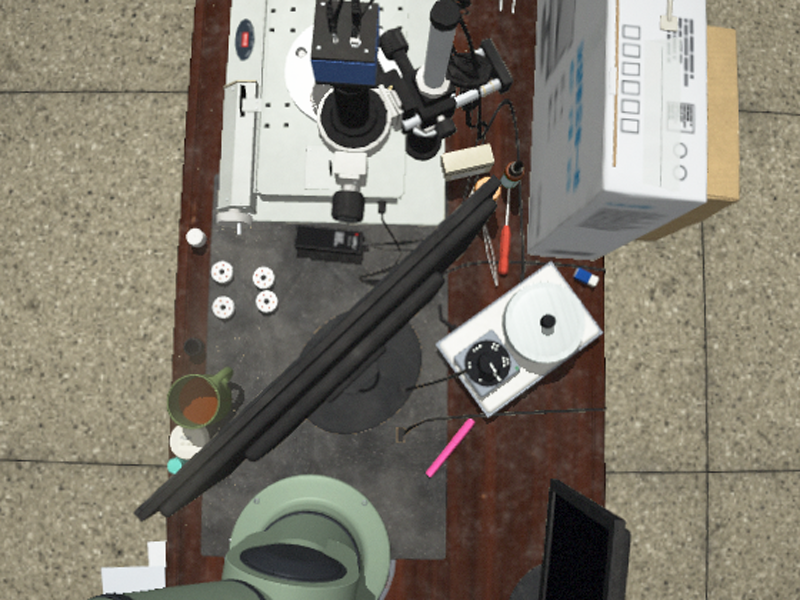

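View pics/side0b.png

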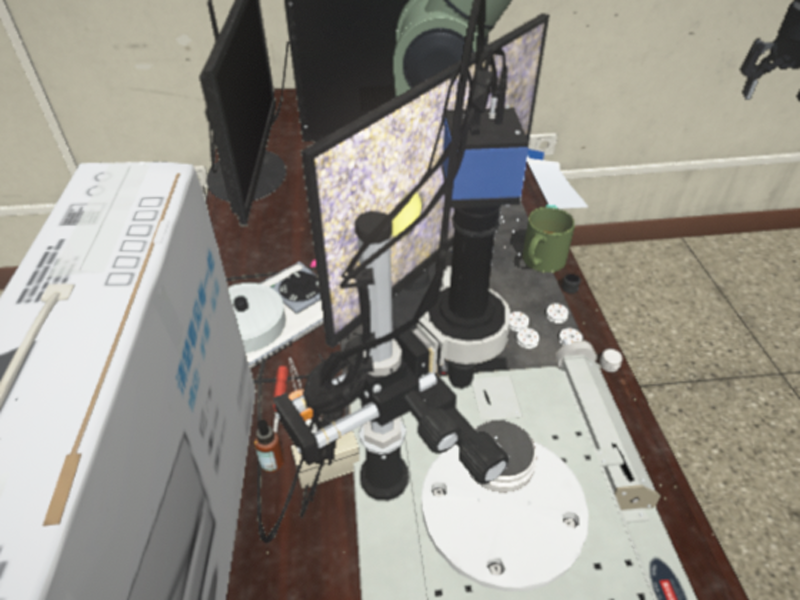

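The top view shows four bobbins at about (222,272), (263,278), (266,301) and (223,307) in the 800-wide picture. The cover knob is at (547,321), the selector at (487,362), the weight at (196,238), the loupe at (195,347) and the eraser at (586,277). Next come fine centres and a zoom on the selector.

Run:
```python
from h import *
im=cv2.imread("pics/top0.png")
g=cv2.cvtColor(im,cv2.COLOR_BGR2GRAY)
# bobbins
m=((g>150)).astype(np.uint8); m[:,:130]=0; m[:175]=0; m[235:]=0; m[:,205:]=0
m=cv2.morphologyEx(m,cv2.MORPH_CLOSE,np.ones((5,5)))
n,l,s,c=cv2.connectedComponentsWithStats(m)
for i in range(1,n):
    if s[i,4]>30: print(s[i],c[i].round(1),px2w("top",*c[i],0.012).round(4))
for nm,u,v,z in [("knobtop",547.5,321,.087),("sel",487,362,.067),("weight",196,237,.024),("loupe",195,347,.027),("eraser",586,277,.01)]:
    print(nm,px2w("top",u*.7,v*.7,z).round(4))
# bright dryer corners box top z=.028
for u,v in [(551,263),(602,332),(488,417),(437,345)]: print("corner",px2w("top",u*.7,v*.7,.028).round(4))
a=cv2.resize(im[170:300,290:430],None,fx=4.2,fy=4.2,interpolation=cv2.INTER_CUBIC); cv2.imwrite("pics/z1.png",a)
```

```text
[148 182  15  16 188] [155.  189.7] [0.4766 0.1629 0.012 ]
[177 186  18  33 390] [185.1 202.1] [0.4475 0.0875 0.012 ]
[148 207  16  16 189] [155.7 214.4] [0.4156 0.1585 0.012 ]
knobtop [ 0.3959 -0.3827  0.087 ]
sel [ 0.3286 -0.2877  0.067 ]
weight [0.5331 0.2069 0.024 ]
loupe [0.3446 0.1986 0.027 ]
eraser [ 0.4802 -0.471   0.01  ]
corner [ 0.5005 -0.4041  0.028 ]
corner [ 0.3832 -0.4926  0.028 ]
corner [ 0.237  -0.2963  0.028 ]
corner [ 0.3562 -0.2089  0.028 ]
```

View pics/z1.png

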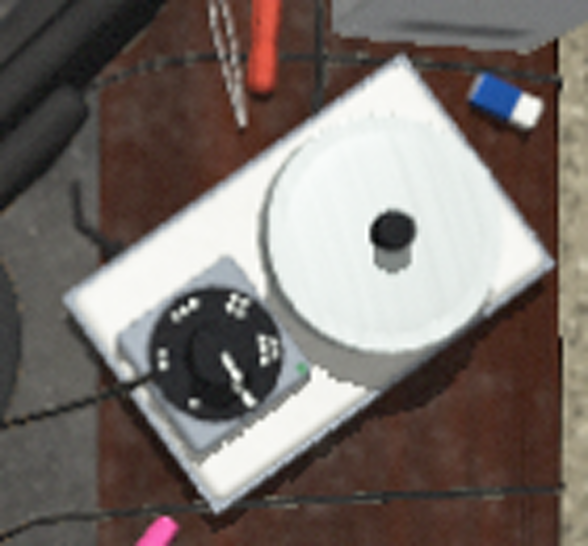

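Zoom: the selector centre is at crop (214,353). Its pointer points at the bar at (248,398), so it stands near "off". The 4-dot mark at (238,303) is reached by 120° counterclockwise. The dryer box edges agree with 244 x 150 mm. Now I'll move to the cover knob.

```bash
cat >> h.py <<'E'
def plan(wps,dec=3):
    o=observe(); p=np.array(o["position"]); q=R.from_euler('xyz',o["tool_rot"])
    for w in wps:
        t=np.array(w[:3],float); qt=R.from_euler('xyz',[np.pi,0,w[3]])
        d=q.inv().apply(t-p)/.5; r=(q.inv()*qt).as_rotvec()/np.radians(120)
        n=max(np.linalg.norm(t-p)/.05,np.degrees(np.linalg.norm((q.inv()*qt).as_rotvec()))/8.59)
        print(w,"->",np.round(np.r_[d,r],dec).tolist(),"rows",round(n,1)); p,q=t,qt
E
python3 - <<'E'
from h import *
for z in(.2,.3,.4): print("mon2",px2w("top",553*.7,482*.7,z).round(3))
plan([(.138,.61,.52,2.919),(.40,.38,.56,2.3),(.48,.0,.56,1.5),(.396,-.384,.45,.8),(.396,-.384,.2,.8)])
E
```

```text
mon2 [ 0.158 -0.363  0.2  ]
mon2 [ 0.174 -0.337  0.3  ]
mon2 [ 0.191 -0.311  0.4  ]
(0.138, 0.61, 0.52, 2.919) -> [0.0, 0.001, -0.578, -0.0, 0.0, -0.0] rows 5.8
(0.4, 0.38, 0.56, 2.3) -> [-0.613, -0.333, -0.08, -0.0, -0.0, 0.296] rows 7.0
(0.48, 0.0, 0.56, 1.5) -> [-0.673, -0.387, -0.0, 0.0, -0.0, 0.382] rows 7.8
(0.396, -0.384, 0.45, 0.8) -> [-0.778, -0.113, 0.22, -0.0, -0.0, 0.334] rows 8.2
(0.396, -0.384, 0.2, 0.8) -> [0.0, -0.0, 0.5, 0.0, 0.0, 0.0] rows 5.0
```

Emit:
play_rows:
  deltas:
    - [0,0,-0.578,0,0,0,0]
    - [0,0,-0.578,0,0,0,0]
    - [0,0,-0.578,0,0,0,0]
    - [0,0,-0.578,0,0,0,0]
    - [0,0,-0.578,0,0,0,0]
    - [0,0,-0.578,0,0,0,0]
    - [0,0,-0.578,0,0,0,0]
    - [0,0,-0.578,0,0,0,0]

```text
clock: 0.9
position: [0.1381, 0.6097, 0.5203]
tool_rot: [3.141, -0.0, 2.919]
force: [-0.6, 0.1, -0.8]
grip_width: 0.0856
finger_force: 0.0
```

Emit:
play_rows:
  deltas:
    - [-0.613,-0.333,-0.08,0,0,0.296,0]
    - [-0.613,-0.333,-0.08,0,0,0.296,0]
    - [-0.613,-0.333,-0.08,0,0,0.296,0]
    - [-0.613,-0.333,-0.08,0,0,0.296,0]
    - [-0.613,-0.333,-0.08,0,0,0.296,0]
    - [-0.613,-0.333,-0.08,0,0,0.296,0]
    - [-0.613,-0.333,-0.08,0,0,0.296,0]
    - [-0.613,-0.333,-0.08,0,0,0.296,0]
    - [-0.613,-0.333,-0.08,0,0,0.296,0]
    - [-0.613,-0.333,-0.08,0,0,0.296,0]

```text
clock: 1.9
position: [0.3995, 0.3801, 0.5593]
tool_rot: [-3.14, -0.0, 2.3]
force: [0.2, -0.0, 0.5]
grip_width: 0.0855
finger_force: 0.0
```

Emit:
play_rows:
  deltas:
    - [-0.673,-0.387,0,0,0,0.382,0]
    - [-0.673,-0.387,0,0,0,0.382,0]
    - [-0.673,-0.387,0,0,0,0.382,0]
    - [-0.673,-0.387,0,0,0,0.382,0]
    - [-0.673,-0.387,0,0,0,0.382,0]
    - [-0.673,-0.387,0,0,0,0.382,0]
    - [-0.673,-0.387,0,0,0,0.382,0]
    - [-0.673,-0.387,0,0,0,0.382,0]
    - [-0.673,-0.387,0,0,0,0.382,0]
    - [-0.673,-0.387,0,0,0,0.382,0]

```text
clock: 2.9
position: [0.4796, 0.0002, 0.5598]
tool_rot: [-3.141, 0.0, 1.499]
force: [0.1, 1.4, 0.3]
grip_width: 0.0854
finger_force: 0.0
```

Run:
```python
from h import *
for z in(.05,.1,.15,.2): print(z,"side",px2w("side",245*.7,220*.7,z).round(3),"top",px2w("top",553*.7,482*.7,z).round(3))
for z in(.3,.4,.45): print(z,"topcorner",px2w("top",613*.7,518*.7,z).round(3))
print(observe()["qpos"].round(2),observe()["force"])
plan([(.396,-.384,.45,.8),(.396,-.384,.16,.8)])
```

```text
0.05 side [ 0.125 -0.399  0.05 ] top [ 0.133 -0.402  0.05 ]
0.1 side [ 0.195 -0.385  0.1  ] top [ 0.141 -0.389  0.1  ]
0.15 side [ 0.265 -0.372  0.15 ] top [ 0.15  -0.376  0.15 ]
0.2 side [ 0.335 -0.359  0.2  ] top [ 0.158 -0.363  0.2  ]
0.3 topcorner [ 0.128 -0.416  0.3  ]
0.4 topcorner [ 0.15 -0.38  0.4 ]
0.45 topcorner [ 0.161 -0.363  0.45 ]
[-0.64  0.11  0.6   1.39 -0.06  1.66 -0.12] [0.05421447 1.40512314 0.31030066]
(0.396, -0.384, 0.45, 0.8) -> [-0.778, -0.112, 0.22, -0.0, 0.0, 0.334] rows 8.2
(0.396, -0.384, 0.16, 0.8) -> [0.0, -0.0, 0.58, 0.0, 0.0, 0.0] rows 5.8
```

Emit:
play_rows:
  deltas:
    - [-0.778,-0.112,0.22,0,0,0.334,0]
    - [-0.778,-0.112,0.22,0,0,0.334,0]
    - [-0.778,-0.112,0.22,0,0,0.334,0]
    - [-0.778,-0.112,0.22,0,0,0.334,0]
    - [-0.778,-0.112,0.22,0,0,0.334,0]
    - [-0.778,-0.112,0.22,0,0,0.334,0]
    - [-0.778,-0.112,0.22,0,0,0.334,0]
    - [-0.778,-0.112,0.22,0,0,0.334,0]
    - [-0.778,-0.112,0.22,0,0,0.334,0]
    - [-0.778,-0.112,0.22,0,0,0.334,0]

```text
clock: 3.9
position: [0.3962, -0.3842, 0.4492]
tool_rot: [-3.14, 0.001, 0.799]
force: [-0.4, -0.0, -0.2]
grip_width: 0.0857
finger_force: 0.0
```

Emit:
play_rows:
  deltas:
    - [0,0,0.58,0,0,0,0]
    - [0,0,0.58,0,0,0,0]
    - [0,0,0.58,0,0,0,0]
    - [0,0,0.58,0,0,0,0]
    - [0,0,0.58,0,0,0,0]
    - [0,0,0.58,0,0,0,0]
    - [0,0,0.58,0,0,0,0]
    - [0,0,0.58,0,0,0,0]

```text
clock: 4.7
position: [0.3973, -0.3834, 0.1616]
tool_rot: [3.141, -0.0, 0.802]
force: [-0.8, 0.6, 1.0]
grip_width: 0.0855
finger_force: 0.0
```

Run:
```python
from h import *
# refine: fit cover top circle from first picture, z=.062, by edge score; and box outline
g=cv2.GaussianBlur(cv2.imread("pics/top0.png",0),(3,3),0).astype(np.float32)
t=np.linspace(0,2*np.pi,180,endpoint=False)
def samp(x,y,r,z):
    P=np.array([w2px("top",(x+r*np.cos(a),y+r*np.sin(a),z)) for a in t],np.float32)
    return cv2.remap(g,P[None,:,0],P[None,:,1],cv2.INTER_LINEAR)[0]
best=[]
for x in np.arange(.385,.406,.0015):
  for y in np.arange(-.395,-.372,.0015):
    d=samp(x,y,.0655,.062)-samp(x,y,.0705,.062); best.append((np.median(d)+np.mean(np.clip(d,-5,40)),x,y))
best.sort(reverse=True); print(np.round(best[:4],4))
# knob top dark disc
k=[]
for x in np.arange(.386,.406,.001):
  for y in np.arange(-.395,-.372,.001):
    d=samp(x,y,.0145,.087)-samp(x,y,.009,.087); k.append((np.mean(np.clip(d,-50,60)),x,y))
k.sort(reverse=True); print(np.round(k[:4],4))
# bobbins circles
for x0,y0 in [(.4766,.1629),(.4156,.1585),(.468,.088),(.427,.087)]:
  b=[]
  for x in np.arange(x0-.008,x0+.0085,.001):
    for y in np.arange(y0-.008,y0+.0085,.001):
      d=samp(x,y,.0165,.012)-samp(x,y,.0205,.012); b.append((np.mean(np.clip(d,-60,60)),x,y))
  b.sort(reverse=True); print("bob",np.mean(b[:5],0).round(4))
im=save("top","top1.png"); cv2.imwrite("pics/z2.png",cv2.resize(im[150:310,290:440,::-1],None,fx=3.7,fy=3.7,interpolation=cv2.INTER_CUBIC))
print(observe()["position"])
```

```text
Traceback (most recent call last):
  File "h.py", line 14, in w2px
    c,f=cal(n); q=rot(c).T@(np.array(p)-c["xyz"]); s=q[:2]/q[2]; s=s*(1+c["k1"]*(s@s)); return s*f+[c["cx"],c["cy"]]
        ~~~^^^
  File "h.py", line 5, in cal
    c=get_calibration(n); f=210/np.tan(np.radians(c["fovy"])/2); return c,f
ValueError: time passes only in moves, steps and waits
```

```bash
python3 - <<'E'
s=open("h.py").read()
s=s.replace("def cal(n):\n    c=","_C={n:get_calibration(n) for n in('side','top')}\ndef cal(n):\n    c=_C[n] #").replace("_C[n] #get_calibration(n); f","_C[n]; f")
open("h.py","w").write(s)
E
cat > fit.py <<'E'
from h import *
t=np.linspace(0,2*np.pi,120,endpoint=False)
C,F=cal("top"); RT=rot(C).T
def proj(P):
    q=(P-C["xyz"])@RT.T; s=q[:,:2]/q[:,2:]; s=s*(1+C["k1"]*(s**2).sum(1,keepdims=True)); return (s*F+[C["cx"],C["cy"]]).astype(np.float32)
def samp(g,x,y,r,z):
    P=proj(np.c_[x+r*np.cos(t),y+r*np.sin(t),0*t+z]); return cv2.remap(g,P[None,:,0],P[None,:,1],cv2.INTER_LINEAR)[0]
def fit(g,x0,y0,z,ri,ro,sign=1,w=.01,st=.001):
    """circle centre, bright inside (sign 1)"""
    b=[(np.mean(np.clip(sign*(samp(g,x,y,ri,z)-samp(g,x,y,ro,z)),-50,60)),x,y) for x in np.arange(x0-w,x0+w,st) for y in np.arange(y0-w,y0+w,st)]
    b.sort(reverse=True); return np.mean(b[:5],0).round(4)
def gray(fn): return cv2.GaussianBlur(cv2.imread(fn,0),(3,3),0).astype(np.float32)
E
python3 - <<'E'
from fit import *
g=gray("pics/top0.png")
print("cover",fit(g,.395,-.384,.062,.0655,.0705))
print("knob",fit(g,.395,-.384,.087,.009,.0145,-1))
print("seldisc",fit(g,.327,-.29,.067,.013,.021,-1))
for p in [(.4766,.1629),(.4156,.1585),(.468,.088),(.427,.087)]: print("bob",fit(g,*p,.012,.0165,.0205))
im=save("top","top1.png"); cv2.imwrite("pics/z2.png",cv2.resize(im[150:310,290:440,::-1],None,fx=3.7,fy=3.7,interpolation=cv2.INTER_CUBIC))
print(observe()["position"])
E
```

```text
cover [37.8713  0.3982 -0.3876]
knob [60.      0.3976 -0.3814]
seldisc [19.1506  0.3362 -0.2808]
bob [60.      0.4776  0.1633]
bob [60.      0.4162  0.1587]
bob [60.      0.4686  0.0912]
bob [60.      0.4268  0.0846]
[ 0.39745612 -0.38410741  0.16240036]
```

View pics/z2.png

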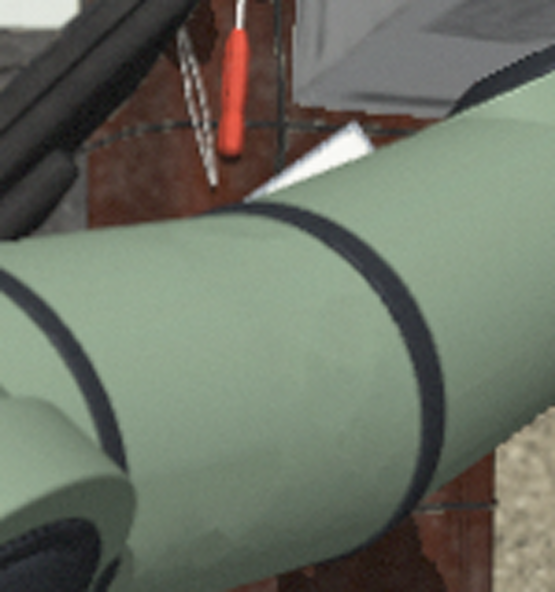

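The arm hides the dryer from above. The saturated fit scores also bias the centres, so I'm refitting without clipping.

```bash
sed -i 's/np.mean(np.clip(sign\*(\(.*\)),-50,60))/np.mean(np.clip(sign*(\1),-100,250))/; s/b\[:5\]/b[:3]/' fit.py; grep -n clip fit.py
python3 - <<'E'
from fit import *
g=gray("pics/top0.png")
print("cover",fit(g,.395,-.384,.062,.0645,.0705))
for a,b in((.009,.0145),(.0105,.013)): print("knob",fit(g,.395,-.384,.087,a,b,-1))
for p in [(.4766,.1629),(.4156,.1585),(.468,.088),(.427,.087)]: print("bob",fit(g,*p,.012,.0165,.0205))
plan([(.396,-.384,.068,.8),(.396,-.384,.16,.8)])
E
```

```text
10:    b=[(np.mean(np.clip(sign*(samp(g,x,y,ri,z)-samp(g,x,y,ro,z)),-100,250)),x,y) for x in np.arange(x0-w,x0+w,st) for y in np.arange(y0-w,y0+w,st)]
cover [61.0927  0.3973 -0.3863]
knob [129.5786   0.396   -0.382 ]
knob [67.6119  0.396  -0.382 ]
bob [90.5883  0.4763  0.1632]
bob [86.9701  0.4153  0.1582]
bob [88.0642  0.468   0.091 ]
bob [9.64011e+01 4.26700e-01 8.37000e-02]
(0.396, -0.384, 0.068, 0.8) -> [-0.002, -0.003, 0.189, 0.001, -0.0, 0.001] rows 1.9
(0.396, -0.384, 0.16, 0.8) -> [0.0, 0.0, -0.184, 0.0, 0.0, 0.0] rows 1.8
```

Emit:
play_rows:
  deltas:
    - [-0.002,-0.002,0.09,0,0,0,0]
    - [-0.002,-0.002,0.15,0,0,0,0]
    - [-0.002,-0.002,0.189,0,0,0,0]
    - [-0.002,-0.002,0.189,0,0,0,0]
    - [-0.002,-0.002,0.189,0,0,0,0.3]
    - [-0.002,-0.002,0.189,0,0,0,1]
    - [-0.002,-0.002,0.189,0,0,0,1]
    - [-0.002,-0.002,0.189,0,0,0,1]
    - [-0.002,-0.002,0.189,0,0,0,1]
    - [-0.002,-0.002,0.189,0,0,0,1]
  newtons: 40

```text
clock: 5.75
position: [0.395, -0.3848, 0.0667]
tool_rot: [3.14, -0.001, 0.799]
force: [-0.3, 2.1, 12.1]
grip_width: 0.0214
finger_force: 38.7
```

Run:
```python
from h import *
o=observe(); print(o["clock"],o["position"],o["grip_width"],o["finger_force"],o["force"],o["moment"])
```

```text
5.75 [ 0.3949938  -0.38479709  0.06666198] 0.02137775581515228 38.67241940635722 [-0.29384883  2.11263556 12.14648145] [ 0.44819485 -0.06862063 -0.00581794]
```

Emit:
play_rows:
  deltas:
    - [0,0,-0.02,0,0,0,1]
    - [0,0,-0.05,0,0,0,1]
    - [0,0,-0.1,0,0,0,1]
    - [0,0,-0.15,0,0,0,1]
    - [0,0,-0.16,0,0,0,1]
    - [0,0,-0.16,0,0,0,1]

```text
clock: 6.35
position: [0.3948, -0.3845, 0.1469]
tool_rot: [3.14, -0.001, 0.8]
force: [-0.1, 0.6, -1.2]
grip_width: 0.0208
finger_force: 40.3
```

Run:
```python
from h import *
o=observe(); print(o["position"],o["tool_rot"],o["grip_width"],o["finger_force"],o["force"],o["moment"])
plan([(.24,-.425,.146,.8),(.24,-.425,.042,.8)])
save("side","s1.png"); im=save("top","t1.png"); cv2.imwrite("pics/z3.png",np.hstack([cv2.resize(cv2.imread("pics/s1.png")[150:300,100:300],(400,300)),cv2.resize(im[180:330,300:500,::-1],(400,300))]))
```

```text
[ 0.39476229 -0.38447547  0.14689042] [ 3.14022339e+00 -5.82693651e-04  7.99580937e-01] 0.020842705925738492 40.258552579252864 [-0.0750025   0.57219043 -1.23552982] [ 0.02762264  0.0232376  -0.01605041]
(0.24, -0.425, 0.146, 0.8) -> [-0.274, -0.165, 0.001, 0.001, -0.0, -0.0] rows 3.2
(0.24, -0.425, 0.042, 0.8) -> [0.0, -0.0, 0.208, 0.0, 0.0, 0.0] rows 2.1
```

View pics/z3.png

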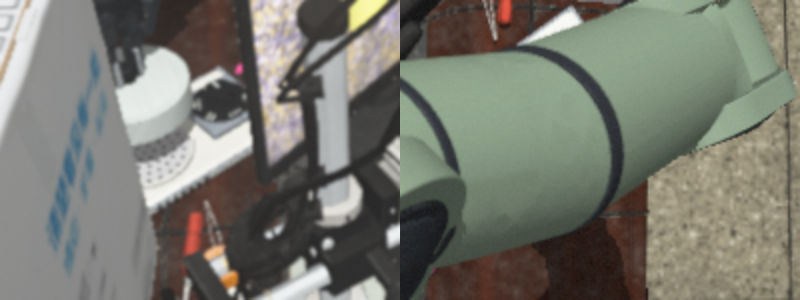

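The side crop shows the cover hanging level in the gripper, with the perforated plate bare below it. I'll carry it to the set-down place.

Emit:
play_rows:
  deltas:
    - [-0.05,-0.03,0,0,0,0,1]
    - [-0.1,-0.06,0,0,0,0,1]
    - [-0.16,-0.096,0,0,0,0,1]
    - [-0.22,-0.132,0,0,0,0,1]
    - [-0.26,-0.156,0,0,0,0,1]
    - [-0.274,-0.165,0.001,0,0,0,1]
    - [-0.274,-0.165,0.001,0,0,0,1]
    - [-0.274,-0.165,0.001,0,0,0,1]

```text
clock: 7.25
position: [0.2406, -0.4249, 0.1449]
tool_rot: [-3.141, -0.0, 0.8]
force: [0.5, 0.1, -0.3]
grip_width: 0.021
finger_force: 40.2
```

Emit:
play_rows:
  deltas:
    - [0,0,0.05,0,0,0,1]
    - [0,0,0.1,0,0,0,1]
    - [0,0,0.15,0,0,0,1]
    - [0,0,0.18,0,0,0,1]
    - [0,0,0.196,0,0,0,1]
    - [0,0,0.206,0,0,0,1]
    - [0,0,0.206,0,0,0,1]

```text
clock: 7.95
position: [0.2402, -0.4251, 0.0422]
tool_rot: [-3.141, -0.0, 0.8]
force: [-1.0, -0.0, -1.3]
grip_width: 0.0211
finger_force: 40.2
```

Run:
```python
from h import *
o=observe(); print(o["position"],o["tool_rot"],o["grip_width"],o["finger_force"],o["force"],o["moment"],o["qpos"])
```

```text
[ 0.2401852  -0.42507249  0.0421691 ] [-3.14141817e+00 -8.07873323e-05  7.99854965e-01] 0.02107845243069413 40.232435319630895 [-1.03758811 -0.01391499 -1.32715201] [-0.00024171 -0.01898299 -0.01583914] [ 0.5772151   0.69349246  0.49074197  2.10533805 -0.67725385  0.50157111
  0.81034555]
```

Emit:
play_rows:
  deltas:
    - [0,0,0.004,0,0,0,1]
    - [0,0,0.007,0,0,0,1]
    - [0,0,0.007,0,0,0,1]
    - [0,0,0.007,0,0,0,0.7]
    - [0,0,0.007,0,0,0,0.4]
    - [0,0,0.007,0,0,0,0]
    - [0,0,0.007,0,0,0,0]
    - [0,0,0.007,0,0,0,0]

```text
clock: 8.75
position: [0.2398, -0.4252, 0.0389]
tool_rot: [3.141, 0.0, 0.799]
force: [0.1, 0.6, -0.4]
grip_width: 0.0819
finger_force: 0.0
```

Emit:
play_rows:
  deltas:
    - [0,0,-0.03,0,0,0,0]
    - [0,0,-0.1,0,0,0,0]
    - [0,0,-0.2,0,0,0,0]
    - [0,0,-0.3,0,0,0,0]
    - [0,0,-0.4,0,0,0,0]
    - [0,0,-0.5,0,0,0,0]
    - [0,0,-0.6,0,0,0,0]
    - [0,0,-0.7,0,0,0,0]
    - [0,0,-0.8,0,0,0,0]
    - [0,0,-0.9,0,0,0,0]

```text
clock: 9.75
position: [0.2392, -0.4247, 0.4911]
tool_rot: [3.141, -0.001, 0.799]
force: [0.3, -1.2, 0.2]
grip_width: 0.0856
finger_force: 0.0
```

Run:
```python
from h import *
o=observe(); print(o["position"],o["tool_rot"],o["qpos"])
plan([(.40,-.25,.53,1.2),(.45,.05,.53,2.2),(.45,.05,.53,np.pi),(.476,.163,.4,np.pi)])
im=save("top","top2.png"); cv2.imwrite("pics/z4.png",cv2.resize(im[:,:,::-1],(800,600)))
```

```text
[ 0.23918059 -0.42473101  0.49107109] [ 3.14102497e+00 -6.97711121e-04  7.98975092e-01] [ 0.12986097  0.16611644  0.97305352  1.54616436 -0.13828619  1.50169597
  0.33419401]
(0.4, -0.25, 0.53, 1.2) -> [0.475, -0.013, -0.078, 0.0, -0.0, -0.191] rows 4.8
(0.45, 0.05, 0.53, 2.2) -> [0.595, -0.124, -0.0, -0.0, 0.0, -0.477] rows 6.7
(0.45, 0.05, 0.53, 3.141592653589793) -> [0.0, 0.0, 0.0, 0.0, 0.0, -0.45] rows 6.3
(0.476, 0.163, 0.4, 3.141592653589793) -> [-0.052, 0.226, 0.26, 0.0, 0.0, 0.0] rows 3.5
```

View pics/z4.png

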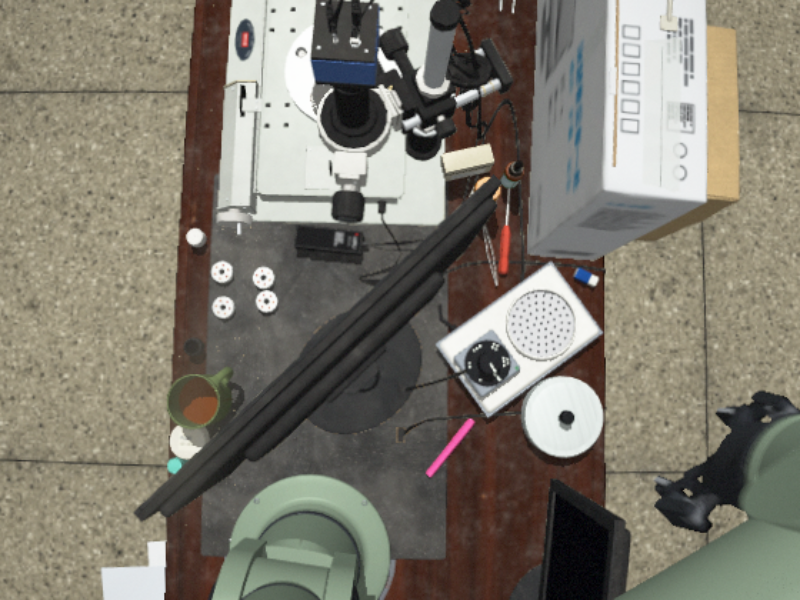

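The cover stands at about (563,417) on the desk, upright and clear, and the plate is bare with its centre at about (541,324). The bobbins haven't moved.

Run:
```python
from fit import *
g=gray("pics/top2.png")
im=cv2.imread("pics/top2.png"); 
# dark holes inside the plate area
m=cv2.adaptiveThreshold(cv2.imread("pics/top2.png",0),255,cv2.ADAPTIVE_THRESH_MEAN_C,cv2.THRESH_BINARY_INV,7,12); 
P=np.array([p for p in np.argwhere(m>0)[:,::-1] if np.hypot(p[0]-541*.7,p[1]-324*.7)<24],np.float32)
(c,r)=cv2.minEnclosingCircle(P); print("holes",c,r,px2w("top",*c,.03).round(4),"mean",px2w("top",*P.mean(0),.03).round(4))
print("rim",fit(g,.395,-.385,.0365,.059,.064),fit(g,.395,-.385,.03,.05,.0565,1))
print("cover",fit(g,.24,-.425,.059,.009,.0145,-1),fit(g,.24,-.425,.034,.065,.07))
for p in [(.4766,.1629),(.4156,.1585),(.468,.088),(.427,.087)]: print("bob",fit(g,*p,.012,.0165,.0205))
plan([(.40,-.25,.53,1.2),(.45,.05,.53,2.2),(.476,.163,.2,np.pi),(.476,.163,.06,np.pi)])
```

```text
holes (378.6170349121094, 226.78013610839844) 23.946788787841797 [ 0.3949 -0.3856  0.03  ] mean [ 0.4041 -0.3898  0.03  ]
rim [14.017   0.3853 -0.3947] [14.7757  0.39   -0.385 ]
cover [127.4252   0.2407  -0.4207] [117.6655   0.2407  -0.4227]
bob [90.2896  0.4763  0.1632]
bob [86.6567  0.4153  0.1582]
bob [88.1226  0.468   0.091 ]
bob [9.63545e+01 4.26700e-01 8.37000e-02]
(0.4, -0.25, 0.53, 1.2) -> [0.477, -0.016, -0.065, 0.004, 0.001, -0.192] rows 4.8
(0.45, 0.05, 0.53, 2.2) -> [0.595, -0.124, -0.0, -0.0, 0.0, -0.477] rows 6.7
(0.476, 0.163, 0.2, 3.141592653589793) -> [0.152, 0.175, 0.66, 0.0, 0.0, -0.45] rows 7.0
(0.476, 0.163, 0.06, 3.141592653589793) -> [0.0, -0.0, 0.28, 0.0, 0.0, 0.0] rows 2.8
```

Emit:
play_rows:
  deltas:
    - [0.477,-0.016,-0.065,0,0,-0.192,0.2]
    - [0.477,-0.016,-0.065,0,0,-0.192,0.35]
    - [0.477,-0.016,-0.065,0,0,-0.192,0.35]
    - [0.477,-0.016,-0.065,0,0,-0.192,0.35]
    - [0.477,-0.016,-0.065,0,0,-0.192,0.35]
    - [0.477,-0.016,-0.065,0,0,-0.192,0.35]
    - [0.477,-0.016,-0.065,0,0,-0.192,0.35]

```text
clock: 10.5
position: [0.4006, -0.2482, 0.5211]
tool_rot: [-3.141, 0.0, 1.203]
force: [-0.6, -0.7, 0.4]
grip_width: 0.0556
finger_force: 0.0
```

Emit:
play_rows:
  deltas:
    - [0.595,-0.124,0,0,0,-0.477,0.35]
    - [0.595,-0.124,0,0,0,-0.477,0.35]
    - [0.595,-0.124,0,0,0,-0.477,0.35]
    - [0.595,-0.124,0,0,0,-0.477,0.35]
    - [0.595,-0.124,0,0,0,-0.477,0.35]
    - [0.595,-0.124,0,0,0,-0.477,0.35]
    - [0.595,-0.124,0,0,0,-0.477,0.35]
    - [0.595,-0.124,0,0,0,-0.477,0.35]
    - [0.595,-0.124,0,0,0,-0.477,0.35]

```text
clock: 11.4
position: [0.4499, 0.0493, 0.5214]
tool_rot: [3.142, 0.0, 2.195]
force: [0.2, -1.1, 0.0]
grip_width: 0.0553
finger_force: 0.0
```

Emit:
play_rows:
  deltas:
    - [0.152,0.175,0,0,0,-0.45,0.35]
    - [0.152,0.175,0.1,0,0,-0.45,0.35]
    - [0.152,0.175,0.2,0,0,-0.45,0.35]
    - [0.152,0.175,0.3,0,0,-0.45,0.35]
    - [0.152,0.175,0.4,0,0,-0.45,0.35]
    - [0.152,0.175,0.5,0,0,-0.45,0.35]
    - [0.152,0.175,0.6,0,0,-0.45,0.35]
    - [0.152,0.175,0.66,0,0,-0.45,0.35]
    - [0.152,0.175,0.66,0,0,-0.45,0.35]

```text
clock: 12.3
position: [0.4739, 0.1614, 0.1874]
tool_rot: [-3.138, -0.006, 3.138]
force: [0.0, 0.2, 0.3]
grip_width: 0.0558
finger_force: 0.0
```

Run:
```python
from fit import *
im=cv2.imread("pics/top2.png")
# ortho at z=.03 : 0.25 mm/px, x up, y left, centre (.395,-.385)
xs=.395+.075-np.arange(600)*.00025; ys=-.385+.075-np.arange(600)*.00025
Y,X=np.meshgrid(ys,xs); M=proj(np.c_[X.ravel(),Y.ravel(),0*X.ravel()+.03]).reshape(600,600,2)
o=cv2.remap(im,M[...,0],M[...,1],cv2.INTER_CUBIC)
for r in(57.5,60.5): cv2.circle(o,(300,300),int(r*4),(0,0,255),1)
cv2.drawMarker(o,(300,300),(0,0,255)); cv2.imwrite("pics/ortho.png",o)
s=observe(); print(s["position"],s["grip_width"],s["qpos"])
save("side","s2.png"); t=save("top","top3.png")
cv2.imwrite("pics/z5.png",np.hstack([cv2.resize(cv2.imread("pics/s2.png")[170:320,300:460],(400,375)),cv2.resize(t[150:300,100:260,::-1],(400,375))]))
```

```text
[0.47387644 0.16135574 0.18739728] 0.05584917862879403 [-0.59152276  0.39340131  0.18645626  1.96973751 -0.09818939  0.79437096
  1.21748951]
```

View pics/ortho.png

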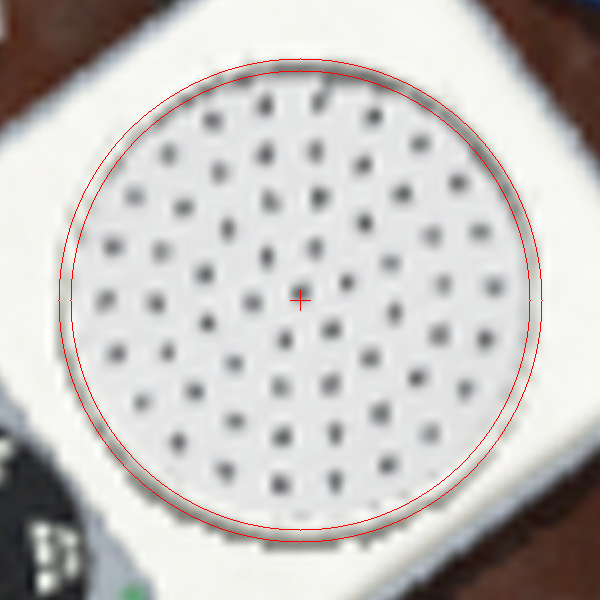

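View pics/z5.png

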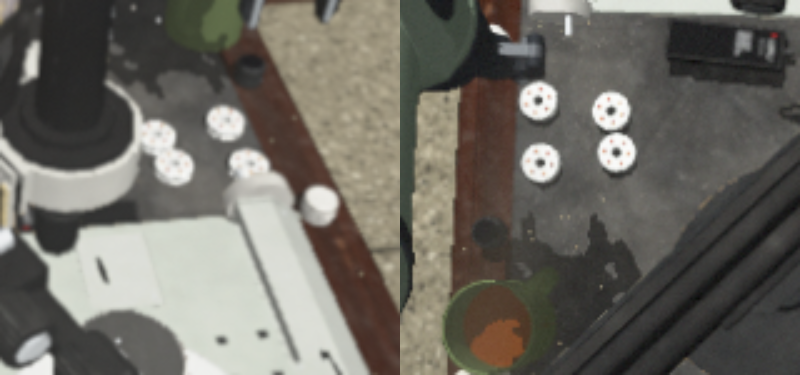

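The plate's centre hole sits at ortho (300,293), so the plate is at about (0.397,-0.385). The four bobbins are visible and unmoved, with the gripper above the first one and clear of the weight. Descending now.

Run:
```python
from h import *
plan([(.476,.1625,.003,np.pi)])
```

```text
(0.476, 0.1625, 0.003, 3.141592653589793) -> [0.001, -0.001, 0.378, -0.0, -0.0, -0.001] rows 3.8
```

Emit:
play_rows:
  deltas:
    - [0,0,0.08,0,0,0,0.35]
    - [0,0,0.16,0,0,0,0.35]
    - [0,0,0.24,0,0,0,0.35]
    - [0,0,0.31,0,0,0,0.35]
    - [0,0,0.35,0,0,0,0.35]
    - [0,0,0.378,0,0,0,0.35]
    - [0,0,0.378,0,0,0,0.35]
    - [0,0,0.378,0,0,0,0.35]

```text
clock: 13.2
position: [0.4772, 0.1644, 0.0039]
tool_rot: [3.141, 0.002, -3.141]
force: [0.6, 1.2, -0.5]
grip_width: 0.0556
finger_force: 0.0
```

Emit:
play_rows:
  deltas:
    - [0,0,0,0,0,0,0.5]
    - [0,0,0,0,0,0,0.8]
    - [0,0,0,0,0,0,1]
    - [0,0,0,0,0,0,1]
    - [0,0,0,0,0,0,1]
    - [0,0,0,0,0,0,1]
  newtons: 35

```text
clock: 13.8
position: [0.4768, 0.1645, 0.0038]
tool_rot: [3.141, 0.002, -3.14]
force: [-2.0, -1.5, 17.1]
grip_width: 0.0354
finger_force: 33.1
```

Emit:
play_rows:
  deltas:
    - [0,0,-0.02,0,0,0,1]
    - [0,0,-0.05,0,0,0,1]
    - [0,0,-0.1,0,0,0,1]
    - [0,0,-0.1,0,0,0,1]

```text
clock: 14.2
position: [0.4774, 0.1647, 0.0555]
tool_rot: [3.14, 0.004, -3.141]
force: [0.2, 0.5, -1.2]
grip_width: 0.0355
finger_force: 35.0
```

Run:
```python
from h import *
save("side","s3.png"); t=save("top","top4.png")
cv2.imwrite("pics/z6.png",np.hstack([cv2.resize(cv2.imread("pics/s3.png")[150:300,320:480],(400,375)),cv2.resize(t[150:300,100:260,::-1],(400,375))]))
print(observe()["position"],observe()["qpos"])
```

```text
[0.4764059  0.16442077 0.05332767] [-0.54313278  0.61928049  0.12513119  2.05113553 -0.1582464   0.47806776
  1.27165365]
```

View pics/z6.png

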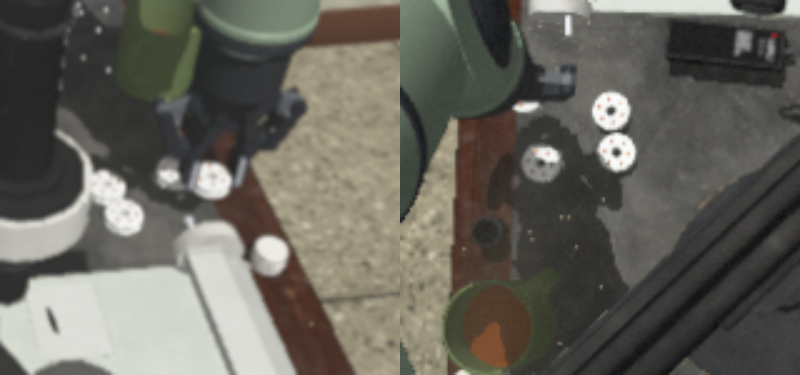

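Bobbin 1 is held level, and the others are unmoved. Carrying it over.

Run:
```python
from h import *
plan([(.476,.164,.50,np.pi),(.43,-.08,.51,2.8),(.419,-.4083,.50,2.37),(.419,-.4083,.07,2.37)])
```

```text
(0.476, 0.164, 0.5, 3.141592653589793) -> [-0.001, -0.0, -0.893, 0.0, 0.001, 0.001] rows 8.9
(0.43, -0.08, 0.51, 2.8) -> [0.092, -0.488, -0.02, 0.0, -0.0, 0.163] rows 5.0
(0.419, -0.4083, 0.5, 2.37) -> [-0.199, -0.626, 0.02, 0.0, -0.0, 0.205] rows 6.6
(0.419, -0.4083, 0.07, 2.37) -> [0.0, -0.0, 0.86, 0.0, 0.0, 0.0] rows 8.6
```

Emit:
play_rows:
  deltas:
    - [0,0,-0.1,0,0,0,1]
    - [0,0,-0.2,0,0,0,1]
    - [0,0,-0.3,0,0,0,1]
    - [0,0,-0.4,0,0,0,1]
    - [0,0,-0.5,0,0,0,1]
    - [0,0,-0.6,0,0,0,1]
    - [0,0,-0.7,0,0,0,1]
    - [0,0,-0.8,0,0,0,1]
    - [0,0,-0.893,0,0,0,1]
    - [0,0,-0.893,0,0,0,1]

```text
clock: 15.3
position: [0.477, 0.1643, 0.5037]
tool_rot: [3.138, 0.006, -3.141]
force: [0.2, 0.2, -0.7]
grip_width: 0.0349
finger_force: 35.2
```

Emit:
play_rows:
  deltas:
    - [0.018,-0.098,-0.02,0,0,0.163,1]
    - [0.037,-0.195,-0.02,0,0,0.163,1]
    - [0.055,-0.293,-0.02,0,0,0.163,1]
    - [0.074,-0.39,-0.02,0,0,0.163,1]
    - [0.092,-0.488,-0.02,0,0,0.163,1]
    - [0.092,-0.488,-0.02,0,0,0.163,1]
    - [0.092,-0.488,-0.02,0,0,0.163,1]

```text
clock: 16.0
position: [0.4299, -0.0806, 0.5084]
tool_rot: [3.142, -0.001, 2.8]
force: [1.0, 1.2, -0.7]
grip_width: 0.0353
finger_force: 35.3
```

Emit:
play_rows:
  deltas:
    - [-0.025,-0.08,0,0,0,0.205,1]
    - [-0.05,-0.16,0,0,0,0.205,1]
    - [-0.08,-0.25,0,0,0,0.205,1]
    - [-0.11,-0.345,0,0,0,0.205,1]
    - [-0.14,-0.44,0,0,0,0.205,1]
    - [-0.17,-0.535,0.01,0,0,0.205,1]
    - [-0.199,-0.626,0.02,0,0,0.205,1]
    - [-0.199,-0.626,0.02,0,0,0.205,1]
    - [-0.199,-0.626,0.02,0,0,0.205,1]

```text
clock: 16.9
position: [0.4201, -0.4083, 0.4973]
tool_rot: [-3.141, -0.002, 2.371]
force: [-0.4, 0.4, 0.4]
grip_width: 0.035
finger_force: 35.3
```

Run:
```python
from h import *
print(observe()["position"],observe()["qpos"].round(2),observe()["grip_width"])
plan([(.419,-.4083,.07,2.37)])
```

```text
[ 0.42008295 -0.40832086  0.49727969] [ 0.18  0.38  0.76  1.28 -0.25  1.58  1.7 ] 0.03500226240717569
(0.419, -0.4083, 0.07, 2.37) -> [-0.001, -0.001, 0.855, -0.0, -0.001, 0.001] rows 8.5
```

Emit:
play_rows:
  deltas:
    - [-0.001,-0.001,0.1,0,0,0,1]
    - [-0.001,-0.001,0.2,0,0,0,1]
    - [-0.001,-0.001,0.3,0,0,0,1]
    - [-0.001,-0.001,0.4,0,0,0,1]
    - [-0.001,-0.001,0.5,0,0,0,1]
    - [-0.001,-0.001,0.6,0,0,0,1]
    - [-0.001,-0.001,0.7,0,0,0,1]
    - [-0.001,-0.001,0.8,0,0,0,1]
    - [-0.001,-0.001,0.855,0,0,0,1]
    - [-0.001,-0.001,0.855,0,0,0,1]

```text
clock: 17.9
position: [0.4197, -0.4055, 0.0683]
tool_rot: [3.141, -0.006, 2.375]
force: [0.6, 0.2, 1.6]
grip_width: 0.0351
finger_force: 35.3
```

Run:
```python
from h import *
print(observe()["position"],observe()["qpos"].round(2),observe()["grip_width"])
plan([(.419,-.4083,.0345,2.37)],4)
```

```text
[ 0.41970887 -0.40550784  0.06827215] [ 0.33  0.75  0.5   1.84 -0.54  0.69  1.95] 0.03514475597891238
(0.419, -0.4083, 0.0345, 2.37) -> [-0.0032, -0.005, 0.0675, 0.0002, -0.0026, 0.0024] rows 0.7
```

Emit:
play_rows:
  deltas:
    - [-0.002,-0.004,0.03,0,0,0,1]
    - [-0.002,-0.004,0.055,0,0,0,1]
    - [-0.002,-0.004,0.066,0,0,0,1]
    - [-0.002,-0.004,0.066,0,0,0,1]
    - [-0.002,-0.004,0.066,0,0,0,1]
    - [-0.002,-0.004,0.066,0,0,0,1]

```text
clock: 18.5
position: [0.4192, -0.4113, 0.0389]
tool_rot: [3.141, 0.001, 2.372]
force: [-0.6, 0.1, -0.2]
grip_width: 0.0353
finger_force: 35.3
```

Emit:
play_rows:
  deltas:
    - [0,0,0,0,0,0,0.54]
    - [0,0,0,0,0,0,0.48]
    - [0,0,0,0,0,0,0.48]
    - [0,0,0,0,0,0,0.48]
    - [0,0,-0.03,0,0,0,0.48]
    - [0,0,-0.08,0,0,0,0.48]
    - [0,0,-0.16,0,0,0,0.4]
    - [0,0,-0.26,0,0,0,0.35]
    - [0,0,-0.36,0,0,0,0.35]
    - [0,0,-0.46,0,0,0,0.35]

```text
clock: 19.5
position: [0.4182, -0.4109, 0.2715]
tool_rot: [-3.142, 0.0, 2.371]
force: [0.8, 0.5, 0.1]
grip_width: 0.0557
finger_force: 0.0
```

Run:
```python
from fit import *
save("side","s4.png"); save("top","top5.png")
g=gray("pics/top5.png")
for p in [(.415,.158),(.468,.091),(.427,.084)]: print("bob",fit(g,*p,.012,.0165,.0205))
cv2.imwrite("pics/z7.png",np.hstack([cv2.resize(cv2.imread("pics/s4.png")[150:300,100:260],(400,375)),cv2.resize(cv2.imread("pics/top5.png")[150:300,320:480],(400,375))]))
print(observe()["position"],observe()["grip_width"])
plan([(.42,-.408,.50,2.37),(.42,-.08,.50,2.7),(.415,.158,.50,np.pi),(.415,.158,.10,np.pi)])
```

```text
bob [86.6574  0.4153  0.1583]
bob [88.3396  0.468   0.091 ]
bob [9.60622e+01 4.26700e-01 8.37000e-02]
[ 0.41977819 -0.41308101  0.27544258] 0.05548748841858055
(0.42, -0.408, 0.5, 2.37) -> [0.003, 0.008, -0.449, 0.001, 0.004, 0.001] rows 4.5
(0.42, -0.08, 0.5, 2.7) -> [0.457, 0.47, 0.0, 0.0, 0.0, -0.158] rows 6.6
(0.415, 0.158, 0.5, 3.141592653589793) -> [0.212, 0.426, 0.0, 0.0, 0.0, -0.211] rows 4.8
(0.415, 0.158, 0.1, 3.141592653589793) -> [0.0, -0.0, 0.8, 0.0, 0.0, 0.0] rows 8.0
```

View pics/z7.png

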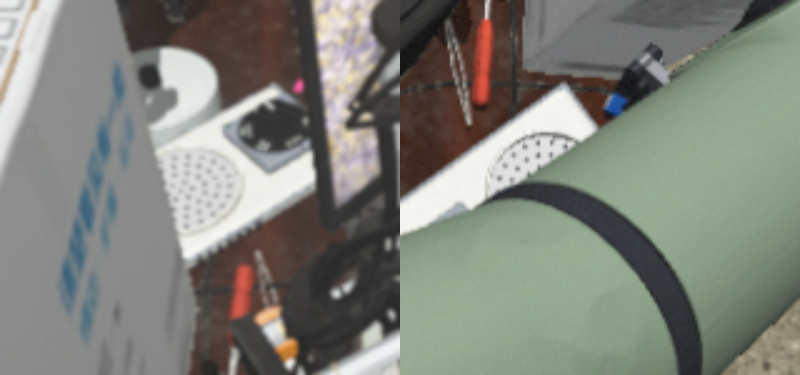

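Bobbin 1 was released; the arm hides it for now. The remaining three haven't moved, so next is bobbin 2 at (0.415,0.158).

Emit:
play_rows:
  deltas:
    - [0.003,0.008,-0.1,0,0,0,0.35]
    - [0.003,0.008,-0.2,0,0,0,0.35]
    - [0.003,0.008,-0.3,0,0,0,0.35]
    - [0.003,0.008,-0.4,0,0,0,0.35]
    - [0.003,0.008,-0.45,0,0,0,0.35]
    - [0.003,0.008,-0.45,0,0,0,0.35]

```text
clock: 20.2
position: [0.42, -0.4079, 0.4977]
tool_rot: [3.141, 0.005, 2.371]
force: [0.6, -0.5, 0.5]
grip_width: 0.0559
finger_force: 0.0
```

Emit:
play_rows:
  deltas:
    - [0.457,0.47,0,0,0,-0.158,0.35]
    - [0.457,0.47,0,0,0,-0.158,0.35]
    - [0.457,0.47,0,0,0,-0.158,0.35]
    - [0.457,0.47,0,0,0,-0.158,0.35]
    - [0.457,0.47,0,0,0,-0.158,0.35]
    - [0.457,0.47,0,0,0,-0.158,0.35]
    - [0.457,0.47,0,0,0,-0.158,0.35]
    - [0.457,0.47,0,0,0,-0.158,0.35]

```text
clock: 21.0
position: [0.4195, -0.0759, 0.4932]
tool_rot: [3.141, -0.001, 2.708]
force: [-1.1, -0.5, -0.2]
grip_width: 0.0557
finger_force: 0.0
```

Emit:
play_rows:
  deltas:
    - [0.212,0.426,0,0,0,-0.211,0.35]
    - [0.212,0.426,0,0,0,-0.211,0.35]
    - [0.212,0.426,0,0,0,-0.211,0.35]
    - [0.212,0.426,0,0,0,-0.211,0.35]
    - [0.212,0.426,0,0,0,-0.211,0.35]
    - [0.212,0.426,0,0,0,-0.211,0.35]
    - [0.212,0.426,0,0,0,-0.211,0.35]

```text
clock: 21.7
position: [0.4144, 0.158, 0.493]
tool_rot: [-3.141, -0.001, -3.138]
force: [-0.5, -2.1, -0.1]
grip_width: 0.0556
finger_force: 0.0
```

Emit:
play_rows:
  deltas:
    - [0,0,0.1,0,0,0,0.35]
    - [0,0,0.2,0,0,0,0.35]
    - [0,0,0.3,0,0,0,0.35]
    - [0,0,0.4,0,0,0,0.35]
    - [0,0,0.5,0,0,0,0.35]
    - [0,0,0.6,0,0,0,0.35]
    - [0,0,0.7,0,0,0,0.35]
    - [0,0,0.8,0,0,0,0.35]
    - [0,0,0.8,0,0,0,0.35]
    - [0,0,0.8,0,0,0,0.35]

```text
clock: 22.7
position: [0.4149, 0.1573, 0.0943]
tool_rot: [-3.14, -0.001, -3.14]
force: [-0.1, -0.5, 1.3]
grip_width: 0.0555
finger_force: 0.0
```

```bash
cat > ortho.py <<'E'
from fit import *
def ortho(fn,out,c=(.397,-.385),z=.042,half=.075):
    im=cv2.imread(fn); n=500; k=2*half/n
    xs=c[0]+half-np.arange(n)*k; ys=c[1]+half-np.arange(n)*k
    Y,X=np.meshgrid(ys,xs); M=proj(np.c_[X.ravel(),Y.ravel(),0*X.ravel()+z]).reshape(n,n,2)
    o=cv2.remap(im,M[...,0],M[...,1],cv2.INTER_CUBIC); cv2.circle(o,(n//2,n//2),int(.0575/k),(0,0,255),1); cv2.imwrite(out,o)
E
python3 - <<'E'
from ortho import *
print(observe()["position"],observe()["tool_rot"],observe()["qpos"].round(2))
plan([(.415,.159,.003,np.pi)])
save("top","top6.png"); ortho("pics/top6.png","pics/o6.png")
E
```

```text
[0.41486243 0.15726467 0.09434861] [-3.14044630e+00 -6.81091889e-04 -3.14008667e+00] [-0.61  0.48  0.15  2.18 -0.14  0.49  1.22]
(0.415, 0.159, 0.003, 3.141592653589793) -> [-0.0, 0.004, 0.183, -0.001, -0.0, 0.001] rows 1.8
```

View pics/o6.png

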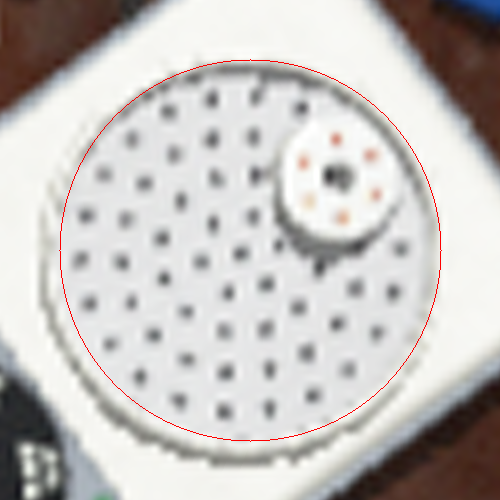

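Bobbin 1 lies flat at ortho (338,179), 34 mm from the plate centre. Now I'll grip bobbin 2.

Emit:
play_rows:
  deltas:
    - [0,0.003,0.08,0,0,0,0.35]
    - [0,0.003,0.14,0,0,0,0.35]
    - [0,0.003,0.182,0,0,0,0.35]
    - [0,0.003,0.182,0,0,0,0.35]
    - [0,0.003,0.182,0,0,0,0.5]
    - [0,0.003,0.182,0,0,0,0.8]
    - [0,0.003,0.182,0,0,0,1]
    - [0,0.003,0.182,0,0,0,1]
    - [0,0.003,0.182,0,0,0,1]
    - [0,0.003,0.182,0,0,0,1]

```text
clock: 23.75
position: [0.4159, 0.1605, 0.0048]
tool_rot: [3.14, 0.003, -3.138]
force: [-2.3, -1.5, 18.7]
grip_width: 0.0354
finger_force: 32.9
```

Emit:
play_rows:
  deltas:
    - [0,0,-0.03,0,0,0,1]
    - [0,0,-0.1,0,0,0,1]
    - [0,0,-0.2,0,0,0,1]
    - [0,0,-0.3,0,0,0,1]
    - [0,0,-0.4,0,0,0,1]
    - [0,0,-0.5,0,0,0,1]
    - [0,0,-0.6,0,0,0,1]
    - [0,0,-0.7,0,0,0,1]
    - [0,0,-0.8,0,0,0,1]
    - [0,0,-0.9,0,0,0,1]

```text
clock: 24.75
position: [0.4132, 0.1588, 0.4567]
tool_rot: [3.139, 0.003, -3.139]
force: [1.3, 1.1, -0.3]
grip_width: 0.0351
finger_force: 35.1
```

Run:
```python
from h import *
print(observe()["position"],observe()["grip_width"])
plan([(.415,.158,.505,np.pi),(.42,-.08,.505,2.7),(.377,-.360,.50,2.25),(.377,-.360,.07,2.25)])
```

```text
[0.41323467 0.15879042 0.45668495] 0.03512853517145281
(0.415, 0.158, 0.505, 3.141592653589793) -> [-0.004, -0.001, -0.097, 0.001, 0.001, 0.001] rows 1.0
(0.42, -0.08, 0.505, 2.7) -> [-0.01, -0.476, -0.0, 0.0, -0.0, 0.211] rows 4.8
(0.377, -0.36, 0.5, 2.25) -> [-0.162, -0.543, 0.01, 0.0, -0.0, 0.215] rows 5.7
(0.377, -0.36, 0.07, 2.25) -> [0.0, -0.0, 0.86, 0.0, 0.0, 0.0] rows 8.6
```

Emit:
play_rows:
  deltas:
    - [-0.004,0,-0.097,0,0,0,1]
    - [-0.004,0,-0.097,0,0,0,1]
    - [-0.004,0,-0.097,0,0,0,1]

```text
clock: 25.05
position: [0.4159, 0.1592, 0.5028]
tool_rot: [3.139, 0.003, -3.139]
force: [-0.0, 0.2, 0.1]
grip_width: 0.0353
finger_force: 35.1
```

Emit:
play_rows:
  deltas:
    - [-0.002,-0.1,0,0,0,0.211,1]
    - [-0.004,-0.2,0,0,0,0.211,1]
    - [-0.006,-0.3,0,0,0,0.211,1]
    - [-0.008,-0.4,0,0,0,0.211,1]
    - [-0.01,-0.476,0,0,0,0.211,1]
    - [-0.01,-0.476,0,0,0,0.211,1]
    - [-0.01,-0.476,0,0,0,0.211,1]

```text
clock: 25.75
position: [0.4214, -0.0784, 0.5006]
tool_rot: [3.141, -0.001, 2.701]
force: [1.0, 0.4, 0.1]
grip_width: 0.0351
finger_force: 35.2
```

Emit:
play_rows:
  deltas:
    - [-0.028,-0.095,0,0,0,0.215,1]
    - [-0.057,-0.19,0,0,0,0.215,1]
    - [-0.085,-0.285,0,0,0,0.215,1]
    - [-0.113,-0.38,0,0,0,0.215,1]
    - [-0.14,-0.47,0,0,0,0.215,1]
    - [-0.162,-0.543,0.01,0,0,0.215,1]
    - [-0.162,-0.543,0.01,0,0,0.215,1]
    - [-0.162,-0.543,0.01,0,0,0.215,1]

```text
clock: 26.55
position: [0.3805, -0.3576, 0.4951]
tool_rot: [-3.141, -0.002, 2.252]
force: [-0.1, 0.6, 0.1]
grip_width: 0.0349
finger_force: 35.2
```

Emit:
play_rows:
  deltas:
    - [0,0,0.1,0,0,0,1]
    - [0,0,0.2,0,0,0,1]
    - [0,0,0.3,0,0,0,1]
    - [0,0,0.4,0,0,0,1]
    - [0,0,0.5,0,0,0,1]
    - [0,0,0.6,0,0,0,1]
    - [0,0,0.7,0,0,0,1]
    - [0,0,0.8,0,0,0,1]
    - [0,0,0.85,0,0,0,1]
    - [0,0,0.85,0,0,0,1]

```text
clock: 27.55
position: [0.3802, -0.3552, 0.0684]
tool_rot: [-3.141, -0.005, 2.255]
force: [-0.0, -0.1, 1.4]
grip_width: 0.0351
finger_force: 35.2
```

Emit:
play_rows:
  deltas:
    - [0,0,0,0,0,0,1]
    - [0,0,0,0,0,0,1]

```text
clock: 27.75
position: [0.3816, -0.3581, 0.0726]
tool_rot: [3.14, 0.002, 2.254]
force: [0.7, 0.3, -0.2]
grip_width: 0.0354
finger_force: 35.2
```

Run:
```python
from h import *
print(observe()["position"],observe()["grip_width"])
plan([(.377,-.360,.0355,2.25)],4)
```

```text
[ 0.38161641 -0.358065    0.072627  ] 0.035358760815996475
(0.377, -0.36, 0.0355, 2.25) -> [0.003, -0.0097, 0.0742, 0.0006, 0.0011, 0.0018] rows 0.7
```

Emit:
play_rows:
  deltas:
    - [0.002,-0.008,0.03,0,0,0,1]
    - [0.002,-0.008,0.06,0,0,0,1]
    - [0.002,-0.008,0.074,0,0,0,1]
    - [0.002,-0.008,0.074,0,0,0,1]
    - [0.002,-0.008,0.074,0,0,0,1]
    - [0.002,-0.008,0.074,0,0,0,1]

```text
clock: 28.35
position: [0.3771, -0.3601, 0.0346]
tool_rot: [3.141, 0.001, 2.253]
force: [0.1, -0.6, -0.1]
grip_width: 0.0351
finger_force: 35.2
```

Emit:
play_rows:
  deltas:
    - [0,0,0,0,0,0,0.54]
    - [0,0,0,0,0,0,0.48]
    - [0,0,0,0,0,0,0.48]
    - [0,0,0,0,0,0,0.48]
    - [0,0,-0.03,0,0,0,0.48]
    - [0,0,-0.08,0,0,0,0.48]
    - [0,0,-0.16,0,0,0,0.4]
    - [0,0,-0.26,0,0,0,0.35]
    - [0,0,-0.36,0,0,0,0.35]
    - [0,0,-0.46,0,0,0,0.35]

```text
clock: 29.35
position: [0.3761, -0.3598, 0.2658]
tool_rot: [-3.141, -0.0, 2.252]
force: [0.7, 0.9, -0.1]
grip_width: 0.0555
finger_force: 0.0
```

Emit:
play_rows:
  deltas:
    - [0,0,-0.1,0,0,0,0.35]
    - [0,0,-0.2,0,0,0,0.35]
    - [0,0,-0.3,0,0,0,0.35]
    - [0,0,-0.4,0,0,0,0.35]
    - [0,0,-0.46,0,0,0,0.35]
    - [0,0,-0.46,0,0,0,0.35]
    - [0,0,-0.46,0,0,0,0.35]

```text
clock: 30.05
position: [0.3765, -0.3599, 0.4938]
tool_rot: [3.141, 0.0, 2.253]
force: [-0.4, 0.2, -0.9]
grip_width: 0.0555
finger_force: 0.0
```

Run:
```python
from fit import *
save("top","top7.png")
g=gray("pics/top7.png")
for p in [(.468,.091),(.427,.084)]: print("bob",fit(g,*p,.012,.0165,.0205))
print(observe()["position"],observe()["grip_width"])
plan([(.42,-.08,.50,2.7),(.468,.0915,.50,np.pi),(.468,.0915,.10,np.pi)])
```

```text
bob [88.2092  0.468   0.091 ]
bob [9.66502e+01 4.26700e-01 8.37000e-02]
[ 0.37646167 -0.35970244  0.49313054] 0.05548909036096759
(0.42, -0.08, 0.5, 2.7) -> [0.379, 0.42, -0.013, 0.0, -0.0, -0.214] rows 5.7
(0.468, 0.0915, 0.5, 3.141592653589793) -> [0.06, 0.351, 0.0, 0.0, 0.0, -0.211] rows 3.6
(0.468, 0.0915, 0.1, 3.141592653589793) -> [0.0, -0.0, 0.8, 0.0, 0.0, 0.0] rows 8.0
```

Emit:
play_rows:
  deltas:
    - [0.379,0.42,-0.013,0,0,-0.214,0.35]
    - [0.379,0.42,-0.013,0,0,-0.214,0.35]
    - [0.379,0.42,-0.013,0,0,-0.214,0.35]
    - [0.379,0.42,-0.013,0,0,-0.214,0.35]
    - [0.379,0.42,-0.013,0,0,-0.214,0.35]
    - [0.379,0.42,-0.013,0,0,-0.214,0.35]
    - [0.379,0.42,-0.013,0,0,-0.214,0.35]
    - [0.379,0.42,-0.013,0,0,-0.214,0.35]

```text
clock: 30.9
position: [0.42, -0.0801, 0.4994]
tool_rot: [-3.141, -0.001, 2.702]
force: [-0.2, -0.9, 0.1]
grip_width: 0.0557
finger_force: 0.0
```

Emit:
play_rows:
  deltas:
    - [0.06,0.351,0,0,0,-0.211,0.35]
    - [0.06,0.351,0,0,0,-0.211,0.35]
    - [0.06,0.351,0,0,0,-0.211,0.35]
    - [0.06,0.351,0,0,0,-0.211,0.35]
    - [0.06,0.351,0,0,0,-0.211,0.35]
    - [0.06,0.351,0,0,0,-0.211,0.35]

```text
clock: 31.5
position: [0.4681, 0.0901, 0.4996]
tool_rot: [-3.14, -0.001, 3.142]
force: [-0.4, -0.6, 0.1]
grip_width: 0.0554
finger_force: 0.0
```

Emit:
play_rows:
  deltas:
    - [0,0,0.1,0,0,0,0.35]
    - [0,0,0.2,0,0,0,0.35]
    - [0,0,0.3,0,0,0,0.35]
    - [0,0,0.4,0,0,0,0.35]
    - [0,0,0.5,0,0,0,0.35]
    - [0,0,0.6,0,0,0,0.35]
    - [0,0,0.7,0,0,0,0.35]
    - [0,0,0.78,0,0,0,0.35]
    - [0,0,0.78,0,0,0,0.35]
    - [0,0,0.78,0,0,0,0.35]

```text
clock: 32.5
position: [0.4682, 0.0897, 0.1113]
tool_rot: [-3.141, -0.0, 3.141]
force: [0.8, 0.6, 0.5]
grip_width: 0.0557
finger_force: 0.0
```

Emit:
play_rows:
  deltas:
    - [0,0,0,0,0,0,0.35]
    - [0,0,0,0,0,0,0.35]

```text
clock: 32.7
position: [0.469, 0.0912, 0.1123]
tool_rot: [3.14, 0.003, -3.141]
force: [0.1, -0.0, -0.8]
grip_width: 0.0553
finger_force: 0.0
```

Run:
```python
from ortho import *
print(observe()["position"],observe()["tool_rot"],observe()["qpos"].round(2))
plan([(.468,.0915,.003,np.pi)])
save("top","top8.png"); ortho("pics/top8.png","pics/o8.png")
g=gray("pics/top8.png")
for p in [(.4183,-.4114),(.377,-.36)]: print(fit(g,*p,.042,.0165,.0205))
for p in [(.468,.091),(.427,.084)]: print("bob",fit(g,*p,.012,.0165,.0205))
```

```text
[0.46902681 0.09120414 0.11229082] [ 3.14038635  0.00314824 -3.14070238] [-0.53  0.49  0.28  2.1  -0.25  0.58  1.5 ]
(0.468, 0.0915, 0.003, 3.141592653589793) -> [0.003, 0.0, 0.219, 0.001, 0.002, 0.0] rows 2.2
[37.6768  0.419  -0.4111]
[35.3923  0.3767 -0.3597]
bob [59.7716  0.4677  0.0913]
bob [9.68657e+01 4.26700e-01 8.37000e-02]
```

Emit:
play_rows:
  deltas:
    - [0.002,0,0.08,0,0,0,0.35]
    - [0.002,0,0.16,0,0,0,0.35]
    - [0.002,0,0.218,0,0,0,0.35]
    - [0.002,0,0.218,0,0,0,0.35]
    - [0.002,0,0.218,0,0,0,0.5]
    - [0.002,0,0.218,0,0,0,0.8]
    - [0.002,0,0.218,0,0,0,1]
    - [0.002,0,0.218,0,0,0,1]
    - [0.002,0,0.218,0,0,0,1]
    - [0.002,0,0.218,0,0,0,1]

```text
clock: 33.75
position: [0.4675, 0.0912, 0.0022]
tool_rot: [3.141, 0.001, -3.14]
force: [-1.6, -0.6, 10.3]
grip_width: 0.0352
finger_force: 35.5
```

Emit:
play_rows:
  deltas:
    - [0,0,-0.03,0,0,0,1]
    - [0,0,-0.1,0,0,0,1]
    - [0,0,-0.2,0,0,0,1]
    - [0,0,-0.3,0,0,0,1]
    - [0,0,-0.4,0,0,0,1]
    - [0,0,-0.5,0,0,0,1]
    - [0,0,-0.6,0,0,0,1]
    - [0,0,-0.7,0,0,0,1]
    - [0,0,-0.8,0,0,0,1]
    - [0,0,-0.9,0,0,0,1]

```text
clock: 34.75
position: [0.4661, 0.0907, 0.4542]
tool_rot: [3.141, 0.001, -3.14]
force: [1.0, 1.0, -0.3]
grip_width: 0.0356
finger_force: 35.1
```

Emit:
play_rows:
  deltas:
    - [0,0,-0.1,0,0,0,1]
    - [0,0,-0.1,0,0,0,1]
    - [0,0,-0.1,0,0,0,1]

```text
clock: 35.05
position: [0.4668, 0.091, 0.5021]
tool_rot: [3.141, 0.002, -3.14]
force: [0.7, 0.4, -2.7]
grip_width: 0.0354
finger_force: 35.1
```

Run:
```python
from h import *
print(observe()["position"],observe()["grip_width"])
plan([(.42,-.08,.505,2.2),(.4233,-.3644,.50,1.2),(.4233,-.3644,.07,.688)])
```

```text
[0.46678502 0.09098613 0.50211624] 0.035393622610067
(0.42, -0.08, 0.505, 2.2) -> [0.094, -0.342, -0.006, 0.001, 0.0, 0.45] rows 6.3
(0.4233, -0.3644, 0.5, 1.2) -> [-0.464, -0.329, 0.01, 0.0, -0.0, 0.477] rows 6.7
(0.4233, -0.3644, 0.07, 0.688) -> [-0.0, -0.0, 0.86, 0.0, -0.0, 0.244] rows 8.6
```

Emit:
play_rows:
  deltas:
    - [0.015,-0.057,0,0,0,0.45,1]
    - [0.03,-0.114,0,0,0,0.45,1]
    - [0.045,-0.17,0,0,0,0.45,1]
    - [0.06,-0.23,0,0,0,0.45,1]
    - [0.078,-0.285,0,0,0,0.45,1]
    - [0.094,-0.342,-0.006,0,0,0.45,1]
    - [0.094,-0.342,-0.006,0,0,0.45,1]
    - [0.094,-0.342,-0.006,0,0,0.45,1]

```text
clock: 35.85
position: [0.4195, -0.0803, 0.5035]
tool_rot: [-3.141, -0.001, 2.199]
force: [-0.0, -0.2, -0.6]
grip_width: 0.0355
finger_force: 35.1
```

Emit:
play_rows:
  deltas:
    - [-0.066,-0.047,0,0,0,0.477,1]
    - [-0.132,-0.094,0,0,0,0.477,1]
    - [-0.2,-0.141,0,0,0,0.477,1]
    - [-0.265,-0.188,0,0,0,0.477,1]
    - [-0.33,-0.235,0,0,0,0.477,1]
    - [-0.398,-0.282,0,0,0,0.477,1]
    - [-0.464,-0.329,0.01,0,0,0.477,1]
    - [-0.464,-0.329,0.01,0,0,0.477,1]
    - [-0.464,-0.329,0.01,0,0,0.477,1]

```text
clock: 36.75
position: [0.4237, -0.3644, 0.498]
tool_rot: [-3.139, 0.0, 1.202]
force: [0.2, 0.2, 0.1]
grip_width: 0.0352
finger_force: 35.1
```

Emit:
play_rows:
  deltas:
    - [0,0,0.1,0,0,0.244,1]
    - [0,0,0.2,0,0,0.244,1]
    - [0,0,0.3,0,0,0.244,1]
    - [0,0,0.4,0,0,0.244,1]
    - [0,0,0.5,0,0,0.244,1]
    - [0,0,0.6,0,0,0.244,1]
    - [0,0,0.7,0,0,0.244,1]
    - [0,0,0.8,0,0,0.244,1]
    - [0,0,0.85,0,0,0.244,1]
    - [0,0,0.85,0,0,0.244,1]

```text
clock: 37.75
position: [0.4233, -0.3615, 0.0717]
tool_rot: [-3.137, 0.001, 0.694]
force: [-0.3, 0.1, 0.2]
grip_width: 0.0354
finger_force: 35.1
```

Emit:
play_rows:
  deltas:
    - [0,0,0,0,0,0,1]
    - [0,0,0,0,0,0,1]
    - [0,0,0,0,0,0,1]

```text
clock: 38.05
position: [0.4247, -0.3644, 0.0759]
tool_rot: [3.139, -0.001, 0.691]
force: [0.0, -0.3, -1.0]
grip_width: 0.0351
finger_force: 35.1
```

Run:
```python
from h import *
print(observe()["position"],observe()["grip_width"],observe()["qpos"].round(2))
plan([(.4233,-.3644,.0345,.688)],4)
```

```text
[ 0.42470877 -0.36440582  0.07586554] 0.0350874615027728 [ 0.13  0.77  0.71  1.92 -0.75  0.73  0.4 ]
(0.4233, -0.3644, 0.0345, 0.688) -> [-0.0022, -0.002, 0.0827, 0.001, -0.0005, 0.0016] rows 0.8
```

Emit:
play_rows:
  deltas:
    - [-0.002,-0.001,0.03,0,0,0,1]
    - [-0.002,-0.001,0.06,0,0,0,1]
    - [-0.002,-0.001,0.081,0,0,0,1]
    - [-0.002,-0.001,0.081,0,0,0,1]
    - [-0.002,-0.001,0.081,0,0,0,1]
    - [-0.002,-0.001,0.081,0,0,0,1]

```text
clock: 38.65
position: [0.4227, -0.3649, 0.0341]
tool_rot: [3.141, 0.0, 0.69]
force: [0.1, 0.4, -0.4]
grip_width: 0.0351
finger_force: 35.1
```

Emit:
play_rows:
  deltas:
    - [0,0,0,0,0,0,0.54]
    - [0,0,0,0,0,0,0.48]
    - [0,0,0,0,0,0,0.48]
    - [0,0,0,0,0,0,0.48]
    - [0,0,-0.03,0,0,0,0.48]
    - [0,0,-0.08,0,0,0,0.48]
    - [0,0,-0.16,0,0,0,0.4]
    - [0,0,-0.26,0,0,0,0.35]
    - [0,0,-0.36,0,0,0,0.35]
    - [0,0,-0.46,0,0,0,0.35]

```text
clock: 39.65
position: [0.4218, -0.3645, 0.2669]
tool_rot: [3.141, 0.0, 0.689]
force: [0.8, -0.3, -0.1]
grip_width: 0.0556
finger_force: 0.0
```

Emit:
play_rows:
  deltas:
    - [0,0,-0.1,0,0,0,0.35]
    - [0,0,-0.2,0,0,0,0.35]
    - [0,0,-0.3,0,0,0,0.35]
    - [0,0,-0.4,0,0,0,0.35]
    - [0,0,-0.46,0,0,0,0.35]
    - [0,0,-0.46,0,0,0,0.35]
    - [0,0,-0.46,0,0,0,0.35]

```text
clock: 40.35
position: [0.422, -0.3647, 0.4945]
tool_rot: [3.141, -0.0, 0.689]
force: [0.7, -0.7, -1.0]
grip_width: 0.0555
finger_force: 0.0
```

Run:
```python
from fit import *
save("top","top9.png")
g=gray("pics/top9.png")
for p in [(.427,.084)]: print("bob",fit(g,*p,.012,.0165,.0205))
print(observe()["position"],observe()["grip_width"])
plan([(.42,-.08,.50,1.9),(.4267,.084,.50,np.pi),(.4267,.084,.11,np.pi)])
```

```text
bob [9.55084e+01 4.27300e-01 8.37000e-02]
[ 0.4220689  -0.36441182  0.49376081] 0.0552657504484351
(0.42, -0.08, 0.5, 1.9) -> [0.359, -0.441, -0.012, -0.0, -0.0, -0.578] rows 8.1
(0.4267, 0.084, 0.5, 3.141592653589793) -> [0.306, 0.119, 0.0, 0.0, 0.0, -0.593] rows 8.3
(0.4267, 0.084, 0.11, 3.141592653589793) -> [0.0, -0.0, 0.78, 0.0, 0.0, 0.0] rows 7.8
```

Emit:
play_rows:
  deltas:
    - [0.359,-0.441,-0.012,0,0,-0.578,0.35]
    - [0.359,-0.441,-0.012,0,0,-0.578,0.35]
    - [0.359,-0.441,-0.012,0,0,-0.578,0.35]
    - [0.359,-0.441,-0.012,0,0,-0.578,0.35]
    - [0.359,-0.441,-0.012,0,0,-0.578,0.35]
    - [0.359,-0.441,-0.012,0,0,-0.578,0.35]
    - [0.359,-0.441,-0.012,0,0,-0.578,0.35]
    - [0.359,-0.441,-0.012,0,0,-0.578,0.35]
    - [0.359,-0.441,-0.012,0,0,-0.578,0.35]
    - [0.359,-0.441,-0.012,0,0,-0.578,0.35]

```text
clock: 41.4
position: [0.4202, -0.0802, 0.4992]
tool_rot: [-3.14, -0.0, 1.903]
force: [-0.3, 0.6, 0.3]
grip_width: 0.0553
finger_force: 0.0
```

Emit:
play_rows:
  deltas:
    - [0.306,0.119,0,0,0,-0.593,0.35]
    - [0.306,0.119,0,0,0,-0.593,0.35]
    - [0.306,0.119,0,0,0,-0.593,0.35]
    - [0.306,0.119,0,0,0,-0.593,0.35]
    - [0.306,0.119,0,0,0,-0.593,0.35]
    - [0.306,0.119,0,0,0,-0.593,0.35]
    - [0.306,0.119,0,0,0,-0.593,0.35]
    - [0.306,0.119,0,0,0,-0.593,0.35]
    - [0.306,0.119,0,0,0,-0.593,0.35]
    - [0.306,0.119,0,0,0,-0.593,0.35]

```text
clock: 42.4
position: [0.4271, 0.0835, 0.4993]
tool_rot: [-3.141, -0.001, 3.14]
force: [-0.3, -0.5, -0.4]
grip_width: 0.0555
finger_force: 0.0
```

Emit:
play_rows:
  deltas:
    - [0,0,0.1,0,0,0,0.35]
    - [0,0,0.2,0,0,0,0.35]
    - [0,0,0.3,0,0,0,0.35]
    - [0,0,0.4,0,0,0,0.35]
    - [0,0,0.5,0,0,0,0.35]
    - [0,0,0.6,0,0,0,0.35]
    - [0,0,0.7,0,0,0,0.35]
    - [0,0,0.76,0,0,0,0.35]
    - [0,0,0.76,0,0,0,0.35]
    - [0,0,0.76,0,0,0,0.35]

```text
clock: 43.4
position: [0.4275, 0.0833, 0.1204]
tool_rot: [-3.141, -0.001, 3.14]
force: [0.5, -0.4, 0.0]
grip_width: 0.0557
finger_force: 0.0
```

Emit:
play_rows:
  deltas:
    - [0,0,0,0,0,0,0.35]
    - [0,0,0,0,0,0,0.35]

```text
clock: 43.6
position: [0.4282, 0.0842, 0.1213]
tool_rot: [3.14, 0.002, -3.141]
force: [-0.3, -0.1, 1.3]
grip_width: 0.0555
finger_force: 0.0
```

Run:
```python
from ortho import *
print(observe()["position"],observe()["tool_rot"])
plan([(.427,.084,.0035,np.pi)])
save("top","top10.png"); g=gray("pics/top10.png")
for p in [(.4183,-.4114),(.377,-.36),(.423,-.3645)]: print(fit(g,*p,.042,.0165,.0205))
for p in [(.427,.084)]: print("bob",fit(g,*p,.012,.0165,.0205))
```

```text
[0.4281549  0.08421777 0.12126199] [ 3.14025535e+00  2.33275458e-03 -3.14063968e+00]
(0.427, 0.084, 0.0035, 3.141592653589793) -> [0.003, -0.001, 0.236, 0.001, 0.001, 0.0] rows 2.4
[37.866   0.419  -0.4111]
[41.7356  0.3767 -0.3597]
[38.7679  0.4213 -0.3658]
bob [49.4316  0.4263  0.0833]
```

Emit:
play_rows:
  deltas:
    - [0.002,0,0.08,0,0,0,0.35]
    - [0.002,0,0.16,0,0,0,0.35]
    - [0.002,0,0.236,0,0,0,0.35]
    - [0.002,0,0.236,0,0,0,0.35]
    - [0.002,0,0.236,0,0,0,0.5]
    - [0.002,0,0.236,0,0,0,0.8]
    - [0.002,0,0.236,0,0,0,1]
    - [0.002,0,0.236,0,0,0,1]
    - [0.002,0,0.236,0,0,0,1]
    - [0.002,0,0.236,0,0,0,1]

```text
clock: 44.65
position: [0.4269, 0.084, 0.0025]
tool_rot: [3.141, 0.001, -3.14]
force: [-0.7, -0.2, 10.7]
grip_width: 0.0351
finger_force: 35.6
```

Emit:
play_rows:
  deltas:
    - [0,0,-0.03,0,0,0,1]
    - [0,0,-0.1,0,0,0,1]
    - [0,0,-0.2,0,0,0,1]
    - [0,0,-0.3,0,0,0,1]
    - [0,0,-0.4,0,0,0,1]
    - [0,0,-0.5,0,0,0,1]
    - [0,0,-0.6,0,0,0,1]
    - [0,0,-0.7,0,0,0,1]
    - [0,0,-0.8,0,0,0,1]
    - [0,0,-0.9,0,0,0,1]

```text
clock: 45.65
position: [0.4257, 0.0832, 0.4543]
tool_rot: [3.14, 0.0, -3.141]
force: [0.6, 1.3, -0.1]
grip_width: 0.0354
finger_force: 35.1
```

Emit:
play_rows:
  deltas:
    - [0,0,-0.1,0,0,0,1]
    - [0,0,-0.1,0,0,0,1]
    - [0,0,-0.1,0,0,0,1]

```text
clock: 45.95
position: [0.4264, 0.0837, 0.5023]
tool_rot: [3.14, 0.001, -3.14]
force: [0.4, 0.8, -1.5]
grip_width: 0.0351
finger_force: 35.1
```

Run:
```python
from h import *
print(observe()["position"],observe()["grip_width"])
plan([(.42,-.08,.505,2.2),(.3725,-.4062,.50,1.2),(.3725,-.4062,.07,.688)])
```

```text
[0.42636431 0.08367414 0.50227608] 0.0351073137058529
(0.42, -0.08, 0.505, 2.2) -> [0.013, -0.327, -0.006, 0.001, 0.0, 0.45] rows 6.3
(0.3725, -0.4062, 0.5, 1.2) -> [-0.472, -0.461, 0.01, 0.0, -0.0, 0.477] rows 6.7
(0.3725, -0.4062, 0.07, 0.688) -> [-0.0, -0.0, 0.86, 0.0, -0.0, 0.244] rows 8.6
```

Emit:
play_rows:
  deltas:
    - [0.002,-0.055,0,0,0,0.45,1]
    - [0.004,-0.11,0,0,0,0.45,1]
    - [0.006,-0.165,0,0,0,0.45,1]
    - [0.008,-0.22,0,0,0,0.45,1]
    - [0.01,-0.275,0,0,0,0.45,1]
    - [0.013,-0.327,-0.006,0,0,0.45,1]
    - [0.013,-0.327,-0.006,0,0,0.45,1]
    - [0.013,-0.327,-0.006,0,0,0.45,1]

```text
clock: 46.75
position: [0.4196, -0.0802, 0.5039]
tool_rot: [-3.14, -0.001, 2.198]
force: [-0.6, -0.3, -0.1]
grip_width: 0.0353
finger_force: 35.1
```

Emit:
play_rows:
  deltas:
    - [-0.059,-0.058,0,0,0,0.477,1]
    - [-0.118,-0.115,0,0,0,0.477,1]
    - [-0.177,-0.173,0,0,0,0.477,1]
    - [-0.236,-0.23,0,0,0,0.477,1]
    - [-0.295,-0.288,0,0,0,0.477,1]
    - [-0.354,-0.346,0,0,0,0.477,1]
    - [-0.413,-0.403,0.01,0,0,0.477,1]
    - [-0.472,-0.461,0.01,0,0,0.477,1]
    - [-0.472,-0.461,0.01,0,0,0.477,1]
    - [-0.472,-0.461,0.01,0,0,0.477,1]

```text
clock: 47.75
position: [0.3713, -0.4084, 0.4983]
tool_rot: [-3.139, 0.001, 1.199]
force: [-0.5, 0.4, 0.7]
grip_width: 0.0352
finger_force: 35.1
```

Emit:
play_rows:
  deltas:
    - [0,0,0.1,0,0,0.244,1]
    - [0,0,0.2,0,0,0.244,1]
    - [0,0,0.3,0,0,0.244,1]
    - [0,0,0.4,0,0,0.244,1]
    - [0,0,0.5,0,0,0.244,1]
    - [0,0,0.6,0,0,0.244,1]
    - [0,0,0.7,0,0,0.244,1]
    - [0,0,0.8,0,0,0.244,1]
    - [0,0,0.85,0,0,0.244,1]
    - [0,0,0.85,0,0,0.244,1]

```text
clock: 48.75
position: [0.3718, -0.4039, 0.0718]
tool_rot: [-3.136, 0.001, 0.692]
force: [-0.6, 0.6, -0.1]
grip_width: 0.0354
finger_force: 35.1
```

Emit:
play_rows:
  deltas:
    - [0,0,0,0,0,0,1]
    - [0,0,0,0,0,0,1]
    - [0,0,0,0,0,0,1]

```text
clock: 49.05
position: [0.3734, -0.4065, 0.0762]
tool_rot: [3.14, -0.0, 0.691]
force: [0.5, 0.6, 0.5]
grip_width: 0.0352
finger_force: 35.1
```

Run:
```python
from h import *
print(observe()["position"],observe()["grip_width"],observe()["qpos"].round(2))
plan([(.3725,-.4062,.0345,.688)],4)
```

```text
[ 0.37344407 -0.40646539  0.07619348] 0.03523430353493042 [ 0.14  0.86  0.9   1.94 -0.93  0.82  0.69]
(0.3725, -0.4062, 0.0345, 0.688) -> [-0.0012, -0.0018, 0.0834, 0.0009, -0.0002, 0.0015] rows 0.8
```

Emit:
play_rows:
  deltas:
    - [-0.001,-0.001,0.03,0,0,0,1]
    - [-0.001,-0.001,0.06,0,0,0,1]
    - [-0.001,-0.001,0.082,0,0,0,1]
    - [-0.001,-0.001,0.082,0,0,0,1]
    - [-0.001,-0.001,0.082,0,0,0,1]
    - [-0.001,-0.001,0.082,0,0,0,1]

```text
clock: 49.65
position: [0.372, -0.4065, 0.0341]
tool_rot: [3.141, 0.0, 0.69]
force: [-0.2, -0.7, -0.2]
grip_width: 0.0352
finger_force: 35.1
```

Emit:
play_rows:
  deltas:
    - [0,0,0,0,0,0,0.54]
    - [0,0,0,0,0,0,0.48]
    - [0,0,0,0,0,0,0.48]
    - [0,0,0,0,0,0,0.48]
    - [0,0,-0.03,0,0,0,0.48]
    - [0,0,-0.08,0,0,0,0.48]
    - [0,0,-0.16,0,0,0,0.4]
    - [0,0,-0.26,0,0,0,0.2]
    - [0,0,-0.36,0,0,0,0]
    - [0,0,-0.46,0,0,0,0]

```text
clock: 50.65
position: [0.3711, -0.406, 0.2668]
tool_rot: [-3.142, 0.0, 0.689]
force: [0.7, -0.5, 0.7]
grip_width: 0.0852
finger_force: 0.0
```

Emit:
play_rows:
  deltas:
    - [0,0,-0.1,0,0,0,0]
    - [0,0,-0.2,0,0,0,0]
    - [0,0,-0.3,0,0,0,0]
    - [0,0,-0.4,0,0,0,0]
    - [0,0,-0.46,0,0,0,0]
    - [0,0,-0.46,0,0,0,0]
    - [0,0,-0.46,0,0,0,0]

```text
clock: 51.35
position: [0.3712, -0.4062, 0.4945]
tool_rot: [3.141, -0.0, 0.689]
force: [0.0, 0.2, -0.7]
grip_width: 0.0855
finger_force: 0.0
```

Run:
```python
from h import *
print(observe()["position"])
plan([(.24,-.425,.49,.8)])
```

```text
[ 0.37121424 -0.40620122  0.49450239]
(0.24, -0.425, 0.49, 0.8) -> [-0.226, -0.138, 0.009, 0.0, -0.0, -0.053] rows 2.7
```

Emit:
play_rows:
  deltas:
    - [-0.08,-0.05,0,0,0,-0.053,0]
    - [-0.16,-0.1,0,0,0,-0.053,0]
    - [-0.226,-0.138,0.009,0,0,-0.053,0]
    - [-0.226,-0.138,0.009,0,0,-0.053,0]
    - [-0.226,-0.138,0.009,0,0,-0.053,0]
    - [-0.226,-0.138,0.009,0,0,-0.053,0]

```text
clock: 51.95
position: [0.2418, -0.4245, 0.4889]
tool_rot: [-3.141, 0.0, 0.802]
force: [-0.5, 0.6, -0.2]
grip_width: 0.0854
finger_force: 0.0
```

Run:
```python
from ortho import *
print(observe()["position"])
plan([(.24,-.425,.10,.8)])
save("top","top11.png"); g=gray("pics/top11.png"); ortho("pics/top11.png","pics/o11.png",c=(.37,-.36),half=.12)
for p in [(.419,-.4111),(.377,-.36),(.4213,-.3658),(.372,-.4065)]: print(fit(g,*p,.042,.0165,.0205))
print("cover",fit(g,.24,-.422,.059,.009,.0145,-1),fit(g,.24,-.422,.034,.065,.07))
```

```text
[ 0.24184632 -0.4244507   0.48889853]
(0.24, -0.425, 0.1, 0.8) -> [-0.003, -0.001, 0.778, -0.0, 0.0, 0.001] rows 7.8
[37.7667  0.4193 -0.4114]
[41.8502  0.3767 -0.3597]
[38.5267  0.4216 -0.3655]
[33.625   0.3713 -0.4072]
cover [127.9681   0.2407  -0.4207] [117.5184   0.2407  -0.4227]
```

View pics/o11.png

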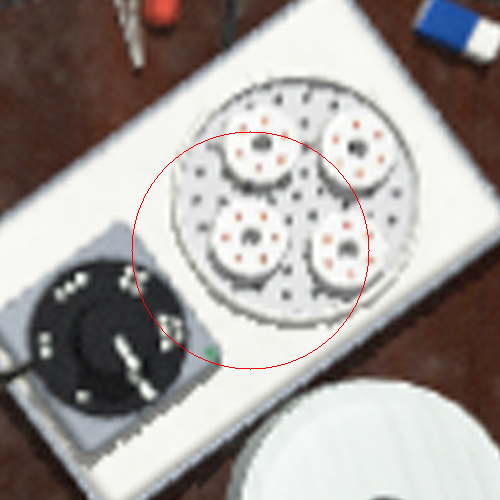

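All four bobbins lie flat inside the rim, at ortho (260,143), (357,148), (250,237) and (346,248). The red circle is only my misplaced overlay. The cover is unmoved, so I'll regrip it in the same pose.

Emit:
play_rows:
  deltas:
    - [-0.003,-0.001,0.1,0,0,0,0]
    - [-0.003,-0.001,0.2,0,0,0,0]
    - [-0.003,-0.001,0.3,0,0,0,0]
    - [-0.003,-0.001,0.4,0,0,0,0]
    - [-0.003,-0.001,0.5,0,0,0,0]
    - [-0.003,-0.001,0.6,0,0,0,0]
    - [-0.003,-0.001,0.7,0,0,0,0]
    - [-0.003,-0.001,0.778,0,0,0,0]
    - [-0.003,-0.001,0.778,0,0,0,0]
    - [-0.003,-0.001,0.778,0,0,0,0]

```text
clock: 53.0
position: [0.2393, -0.426, 0.1008]
tool_rot: [-3.14, 0.001, 0.801]
force: [-0.6, -0.8, 0.9]
grip_width: 0.0856
finger_force: 0.0
```

Emit:
play_rows:
  deltas:
    - [0,0,0,0,0,0,0]
    - [0,0,0,0,0,0,0]
    - [0,0,0,0,0,0,0]

```text
clock: 53.3
position: [0.2402, -0.426, 0.1014]
tool_rot: [3.14, -0.0, 0.802]
force: [-0.5, -0.9, 0.8]
grip_width: 0.0853
finger_force: 0.0
```

Run:
```python
from h import *
print(observe()["position"])
plan([(.24,-.425,.0395,.8)])
```

```text
[ 0.24021911 -0.42598219  0.10141332]
(0.24, -0.425, 0.0395, 0.8) -> [0.001, -0.002, 0.124, 0.001, -0.0, 0.001] rows 1.2
```

Emit:
play_rows:
  deltas:
    - [0.001,-0.002,0.06,0,0,0,0]
    - [0.001,-0.002,0.124,0,0,0,0]
    - [0.001,-0.002,0.124,0,0,0,0]
    - [0.001,-0.002,0.124,0,0,0,0.3]
    - [0.001,-0.002,0.124,0,0,0,0.7]
    - [0.001,-0.002,0.124,0,0,0,1]
    - [0.001,-0.002,0.124,0,0,0,1]
    - [0.001,-0.002,0.124,0,0,0,1]
    - [0.001,-0.002,0.124,0,0,0,1]
  newtons: 40

```text
clock: 54.2
position: [0.2396, -0.4248, 0.0391]
tool_rot: [3.14, -0.0, 0.801]
force: [0.3, 3.8, 14.3]
grip_width: 0.0211
finger_force: 38.5
```

Emit:
play_rows:
  deltas:
    - [0,0,-0.03,0,0,0,1]
    - [0,0,-0.08,0,0,0,1]
    - [0,0,-0.14,0,0,0,1]
    - [0,0,-0.2,0,0,0,1]
    - [0,0,-0.215,0,0,0,1]
    - [0,0,-0.215,0,0,0,1]
    - [0,0,-0.215,0,0,0,1]

```text
clock: 54.9
position: [0.2393, -0.4241, 0.1451]
tool_rot: [-3.141, -0.0, 0.802]
force: [-1.1, -0.1, -2.0]
grip_width: 0.0209
finger_force: 40.0
```

Run:
```python
from h import *
print(observe()["position"])
plan([(.395,-.385,.146,.8)])
```

```text
[ 0.23929113 -0.424141    0.14514356]
(0.395, -0.385, 0.146, 0.8) -> [0.273, 0.169, -0.002, -0.0, -0.0, 0.001] rows 3.2
```

Emit:
play_rows:
  deltas:
    - [0.05,0.03,-0.002,0,0,0,1]
    - [0.11,0.068,-0.002,0,0,0,1]
    - [0.17,0.105,-0.002,0,0,0,1]
    - [0.23,0.142,-0.002,0,0,0,1]
    - [0.26,0.161,-0.002,0,0,0,1]
    - [0.274,0.17,-0.002,0,0,0,1]
    - [0.274,0.17,-0.002,0,0,0,1]
    - [0.274,0.17,-0.002,0,0,0,1]
    - [0.274,0.17,-0.002,0,0,0,1]

```text
clock: 55.8
position: [0.3943, -0.3858, 0.1468]
tool_rot: [-3.141, 0.0, 0.8]
force: [0.3, 0.2, -1.6]
grip_width: 0.0212
finger_force: 40.0
```

Emit:
play_rows:
  deltas:
    - [0,0,0.05,0,0,0,1]
    - [0,0,0.08,0,0,0,1]
    - [0,0,0.09,0,0,0,1]
    - [0,0,0.09,0,0,0,1]
    - [0,0,0.09,0,0,0,1]

```text
clock: 56.3
position: [0.3954, -0.3857, 0.1024]
tool_rot: [3.141, 0.0, 0.801]
force: [0.3, -0.4, -1.1]
grip_width: 0.0208
finger_force: 40.0
```

Run:
```python
from h import *
o=observe(); print(o["position"],o["force"])
plan([(.396,-.3855,.067,.8)],4)
```

```text
[ 0.39544898 -0.38574718  0.10235218] [ 0.26154219 -0.37704119 -1.08246308]
(0.396, -0.3855, 0.067, 0.8) -> [0.0011, 0.0004, 0.0707, 0.0002, 0.0001, 0.0004] rows 0.7
```

Emit:
play_rows:
  deltas:
    - [0.001,0,0.02,0,0,0,1]
    - [0.001,0,0.035,0,0,0,1]
    - [0.001,0,0.045,0,0,0,1]
    - [0.001,0,0.055,0,0,0,1]
    - [0.001,0,0.062,0,0,0,1]
    - [0.001,0,0.062,0,0,0,1]
    - [0.001,0,0.062,0,0,0,1]

```text
clock: 57.0
position: [0.3959, -0.3851, 0.0709]
tool_rot: [3.142, 0.0, 0.801]
force: [-1.0, -0.6, -1.1]
grip_width: 0.0208
finger_force: 40.0
```

Run:
```python
from h import *
o=observe(); print(o["position"],o["force"],o["moment"],o["tool_rot"])
plan([(.396,-.3855,.067,.8)],4)
```

```text
[ 0.39590423 -0.38506194  0.07088306] [-0.98676512 -0.57992885 -1.13786101] [-0.00085659  0.0029816  -0.05183334] [3.14152280e+00 7.37328767e-05 8.01257704e-01]
(0.396, -0.3855, 0.067, 0.8) -> [-0.0005, 0.0007, 0.0078, 0.0, 0.0, 0.0006] rows 0.1
```

The cover's edge is already below the rim top with no contact force. I'll seat it and release.

Emit:
play_rows:
  deltas:
    - [0,0,0.004,0,0,0,1]
    - [0,0,0.007,0,0,0,1]
    - [0,0,0.007,0,0,0,1]
    - [0,0,0.007,0,0,0,0.7]
    - [0,0,0.007,0,0,0,0.4]
    - [0,0,0.007,0,0,0,0]
    - [0,0,0.007,0,0,0,0]
    - [0,0,0.007,0,0,0,0]

```text
clock: 57.8
position: [0.3959, -0.385, 0.0673]
tool_rot: [3.142, 0.0, 0.801]
force: [-0.3, -0.6, 0.3]
grip_width: 0.0813
finger_force: 0.0
```

Emit:
play_rows:
  deltas:
    - [0,0,-0.03,0,0,0,0]
    - [0,0,-0.1,0,0,0,0]
    - [0,0,-0.2,0,0,0,0]
    - [0,0,-0.3,0,0,0,0]
    - [0,0,-0.4,0,0,0,0]
    - [0,0,-0.5,0,0,0,0]
    - [0,0,-0.6,0,0,0,0]
    - [0,0,-0.7,0,0,0,0]
    - [0,0,-0.8,0,0,0,0]
    - [0,0,-0.85,0,0,0,0]

```text
clock: 58.8
position: [0.3947, -0.3855, 0.4971]
tool_rot: [3.138, -0.0, 0.8]
force: [0.3, -0.4, 0.1]
grip_width: 0.0859
finger_force: 0.0
```

Run:
```python
from h import *
plan([(.25,-.42,.49,.3)])
```

```text
(0.25, -0.42, 0.49, 0.3) -> [-0.251, -0.16, 0.014, 0.002, -0.0, 0.239] rows 3.3
```

Emit:
play_rows:
  deltas:
    - [-0.251,-0.16,0.014,0,0,0.239,0]
    - [-0.251,-0.16,0.014,0,0,0.239,0]
    - [-0.251,-0.16,0.014,0,0,0.239,0]
    - [-0.251,-0.16,0.014,0,0,0.239,0]
    - [-0.251,-0.16,0.014,0,0,0.239,0]
    - [-0.251,-0.16,0.014,0,0,0.239,0]

```text
clock: 59.4
position: [0.2515, -0.4192, 0.4857]
tool_rot: [-3.142, -0.0, 0.303]
force: [0.8, 0.1, 0.0]
grip_width: 0.0855
finger_force: 0.0
```

Run:
```python
from ortho import *
save("top","top12.png"); ortho("pics/top12.png","pics/o12.png",c=(.36,-.335),half=.11,z=.062)
g=gray("pics/top12.png")
print("knob",fit(g,.395,-.384,.087,.009,.0145,-1))
print("cover",fit(g,.395,-.384,.062,.0645,.0705))
```

```text
knob [131.0292   0.3953  -0.3807]
cover [57.2055  0.3963 -0.3853]
```

View pics/o12.png

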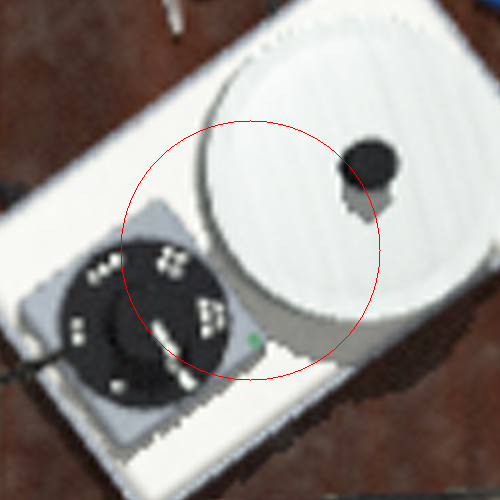

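The cover is seated as at the start. The pointer tip at ortho (178,362) gives a world direction of −142°, with the bar at −143.5° and the 4 dots at −23.4°, so I turn +118.5° counterclockwise. The selector axis is at (0.328,−0.292).

Run:
```python
from h import *
plan([(.328,-.292,.49,.3),(.328,-.292,.12,.3)])
```

```text
(0.328, -0.292, 0.49, 0.3) -> [0.221, -0.197, -0.009, -0.0, 0.0, 0.002] rows 3.0
(0.328, -0.292, 0.12, 0.3) -> [0.0, -0.0, 0.74, 0.0, 0.0, 0.0] rows 7.4
```

Emit:
play_rows:
  deltas:
    - [0.221,-0.197,-0.009,0,0,0,0.42]
    - [0.221,-0.197,-0.009,0,0,0,0.42]
    - [0.221,-0.197,-0.009,0,0,0,0.42]
    - [0.221,-0.197,-0.009,0,0,0,0.42]
    - [0.221,-0.197,-0.009,0,0,0,0.42]
    - [0.221,-0.197,-0.009,0,0,0,0.42]

```text
clock: 60.05
position: [0.3305, -0.2889, 0.4899]
tool_rot: [-3.141, -0.002, 0.31]
force: [0.4, -0.3, -0.6]
grip_width: 0.0496
finger_force: 0.0
```

Emit:
play_rows:
  deltas:
    - [0,0,0.1,0,0,0,0.42]
    - [0,0,0.2,0,0,0,0.42]
    - [0,0,0.3,0,0,0,0.42]
    - [0,0,0.4,0,0,0,0.42]
    - [0,0,0.5,0,0,0,0.42]
    - [0,0,0.6,0,0,0,0.42]
    - [0,0,0.7,0,0,0,0.42]
    - [0,0,0.73,0,0,0,0.42]
    - [0,0,0.73,0,0,0,0.42]
    - [0,0,0.73,0,0,0,0.42]

```text
clock: 61.05
position: [0.3274, -0.2935, 0.1252]
tool_rot: [3.141, 0.001, 0.301]
force: [0.3, -0.5, 0.2]
grip_width: 0.0497
finger_force: 0.0
```

Emit:
play_rows:
  deltas:
    - [0,0,0,0,0,0,0.42]
    - [0,0,0,0,0,0,0.42]
    - [0,0,0,0,0,0,0.42]

```text
clock: 61.35
position: [0.3281, -0.2926, 0.1255]
tool_rot: [3.141, -0.001, 0.302]
force: [0.2, -0.1, -0.1]
grip_width: 0.0493
finger_force: 0.0
```

Run:
```python
from h import *
o=observe(); print(o["position"],o["qpos"].round(2),o["grip_width"])
plan([(.328,-.292,.052,.3)],4)
```

```text
[ 0.32807873 -0.29264665  0.12549414] [-0.01  0.55  0.81  2.19 -0.67  0.66  0.02] 0.04927990404644642
(0.328, -0.292, 0.052, 0.3) -> [0.0001, -0.0014, 0.147, 0.0004, -0.0006, 0.0008] rows 1.5
```

Emit:
play_rows:
  deltas:
    - [0,-0.001,0.06,0,0,0,0.42]
    - [0,-0.001,0.11,0,0,0,0.42]
    - [0,-0.001,0.147,0,0,0,0.42]
    - [0,-0.001,0.147,0,0,0,0.42]
    - [0,-0.001,0.147,0,0,0,0.55]
    - [0,-0.001,0.147,0,0,0,0.8]
    - [0,-0.001,0.147,0,0,0,1]
    - [0,-0.001,0.147,0,0,0,1]
    - [0,-0.001,0.147,0,0,0,1]
  newtons: 25

```text
clock: 62.25
position: [0.3275, -0.292, 0.0524]
tool_rot: [3.141, -0.001, 0.301]
force: [-3.3, 2.2, 7.8]
grip_width: 0.0322
finger_force: 24.4
```

Run:
```python
from h import *
o=observe(); print(o["position"],o["tool_rot"],o["force"],o["moment"],o["grip_width"],o["finger_force"])
```

```text
[ 0.32753803 -0.29202076  0.05238235] [ 3.14126795e+00 -8.67798077e-04  3.01133691e-01] [-3.29053573  2.23632517  7.77049515] [ 0.59454872  0.80623074 -0.0130346 ] 0.03217439455968451 24.41673517227173
```

Gripped. I'll turn counterclockwise (negative about tool z), in two calls.

Emit:
play_rows:
  deltas:
    - [0,0,0,0,0,-0.06,1]
    - [0,0,0,0,0,-0.12,1]
    - [0,0,0,0,0,-0.18,1]
    - [0,0,0,0,0,-0.24,1]
    - [0,0,0,0,0,-0.3,1]
    - [0,0,0,0,0,-0.36,1]
    - [0,0,0,0,0,-0.42,1]
    - [0,0,0,0,0,-0.48,1]
    - [0,0,0,0,0,-0.494,1]
    - [0,0,0,0,0,-0.494,1]

```text
clock: 63.25
position: [0.3285, -0.293, 0.0523]
tool_rot: [3.139, 0.001, 1.334]
force: [5.3, -1.9, 8.8]
grip_width: 0.0321
finger_force: 26.3
```

Emit:
play_rows:
  deltas:
    - [0,0,0,0,0,-0.06,1]
    - [0,0,0,0,0,-0.12,1]
    - [0,0,0,0,0,-0.18,1]
    - [0,0,0,0,0,-0.24,1]
    - [0,0,0,0,0,-0.3,1]
    - [0,0,0,0,0,-0.36,1]
    - [0,0,0,0,0,-0.42,1]
    - [0,0,0,0,0,-0.48,1]
    - [0,0,0,0,0,-0.494,1]
    - [0,0,0,0,0,-0.494,1]

```text
clock: 64.25
position: [0.3299, -0.2927, 0.0524]
tool_rot: [3.14, 0.004, 2.37]
force: [13.3, 4.3, 7.1]
grip_width: 0.0323
finger_force: 26.2
```

Run:
```python
from h import *
o=observe(); print(o["position"],o["tool_rot"],o["force"],o["moment"],o["grip_width"],o["qpos"].round(2))
```

```text
[ 0.329853   -0.29268022  0.05239701] [3.14033293 0.00434902 2.36962986] [13.29874339  4.26253605  7.10698693] [ 0.91614014 -2.88371803  0.03857489] 0.03230996895575399 [ 0.52  0.56  0.09  2.21 -0.14  0.37  1.52]
```

Emit:
play_rows:
  deltas:
    - [0,0,0,0,0,0,0.55]
    - [0,0,0,0,0,0,0.42]
    - [0,0,0,0,0,0,0.42]
    - [0,0,0,0,0,0,0.42]
    - [0,0,-0.03,0,0,0,0.42]
    - [0,0,-0.1,0,0,0,0.42]
    - [0,0,-0.2,0,0,0,0.42]
    - [0,0,-0.3,0,0,0,0.42]
    - [0,0,-0.4,0,0,0,0.42]
    - [0,0,-0.5,0,0,0,0.42]

```text
clock: 65.25
position: [0.3266, -0.2919, 0.3036]
tool_rot: [-3.142, 0.0, 2.369]
force: [0.6, -0.3, 0.1]
grip_width: 0.0495
finger_force: 0.0
```

Emit:
play_rows:
  deltas:
    - [0,0,-0.1,0,0,0.1,0.42]
    - [0,0,-0.2,0,0,0.2,0.42]
    - [0,0,-0.3,0,0,0.3,0.42]
    - [0,0,-0.37,0,0,0.4,0.42]
    - [0,0,-0.37,0,0,0.5,0.42]
    - [0,0,-0.37,0,0,0.6,0.42]
    - [0,0,-0.37,0,0,0.6,0.42]
    - [0,0,-0.37,0,0,0.6,0.42]
    - [0,0,-0.37,0,0,0.6,0.42]

```text
clock: 66.15
position: [0.327, -0.2921, 0.4862]
tool_rot: [-3.141, -0.0, 1.107]
force: [-0.7, 0.3, -0.4]
grip_width: 0.0495
finger_force: 0.0
```

Run:
```python
from h import *
print(observe()["position"],observe()["force"])
plan([(.25,-.42,.49,.5)])
```

```text
[ 0.32702553 -0.29210793  0.48615812] [-0.66539602  0.29829335 -0.39603006]
(0.25, -0.42, 0.49, 0.5) -> [-0.298, -0.023, -0.008, -0.0, 0.0, 0.29] rows 4.0
```

Emit:
play_rows:
  deltas:
    - [-0.298,-0.023,-0.008,0,0,0.29,0.42]
    - [-0.298,-0.023,-0.008,0,0,0.29,0.42]
    - [-0.298,-0.023,-0.008,0,0,0.29,0.42]
    - [-0.298,-0.023,-0.008,0,0,0.29,0.42]
    - [-0.298,-0.023,-0.008,0,0,0.29,0.42]
    - [-0.298,-0.023,-0.008,0,0,0.29,0.42]
    - [-0.298,-0.023,-0.008,0,0,0.29,0.42]

```text
clock: 66.85
position: [0.2519, -0.42, 0.4903]
tool_rot: [-3.141, -0.0, 0.511]
force: [-0.1, -0.1, -0.6]
grip_width: 0.0498
finger_force: 0.0
```

Run:
```python
from ortho import *
save("top","top13.png"); ortho("pics/top13.png","pics/o13.png",c=(.36,-.335),half=.11,z=.062)
g=gray("pics/top13.png")
print("knob",fit(g,.395,-.384,.087,.009,.0145,-1))
print("cover",fit(g,.395,-.384,.062,.0645,.0705))
```

```text
knob [130.9319   0.3953  -0.3807]
cover [57.1309  0.3967 -0.3853]
```

View pics/o13.png

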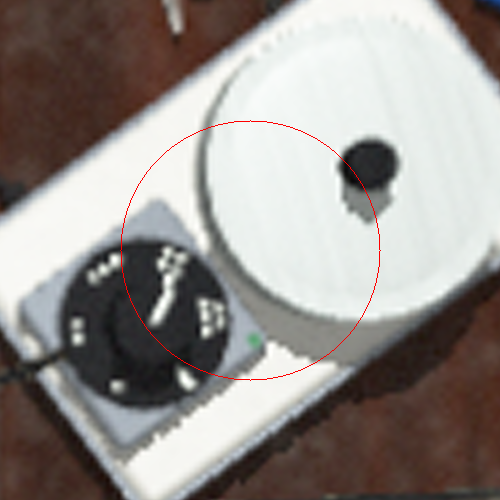

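The pointer now points from (153,322) toward the 4-dot group at (172,262), and the cover is unchanged. One numeric check of the pointer angle before handing in.

Run:
```python
from fit import *
# pointer bright profile per angle about the axis, before and after; nose z ~.05 (r 18-22 mm) and top z .067 (r 4-15 mm)
for fn in("pics/top12.png","pics/top13.png"):
    g=cv2.imread(fn,0).astype(np.float32)
    for z,rs in((.067,np.arange(.006,.016,.001)),(.052,np.arange(.017,.0225,.001))):
        a=np.radians(np.arange(-180,180,1.)); s=np.zeros(len(a))
        for r in rs:
            P=proj(np.c_[.328+r*np.cos(a),-.2917+r*np.sin(a),0*a+z]); s+=cv2.remap(g,P[None,:,0],P[None,:,1],cv2.INTER_LINEAR)[0]
        s/=len(rs); i=s.argmax(); w=np.clip(s-s.max()*.6,0,None); w[abs(np.arange(360)-i)>25]=0
        print(fn,z,round((np.degrees(a)*w).sum()/w.sum(),1),s.max().round())
```

```text
pics/top12.png 0.067 -148.9 219.0
pics/top12.png 0.052 -145.4 147.0
pics/top13.png 0.067 -26.9 228.0
pics/top13.png 0.052 -26.8 210.0
```

Run:
```python
from fit import *
for fn in("pics/top12.png","pics/top13.png"):
    im=cv2.imread(fn); n=300; k=.0002
    xs=.328+.03-np.arange(n)*k; ys=-.2917+.03-np.arange(n)*k
    Y,X=np.meshgrid(ys,xs); M=proj(np.c_[X.ravel(),Y.ravel(),0*X.ravel()+.067]).reshape(n,n,2)
    o=cv2.cvtColor(cv2.remap(im,M[...,0],M[...,1],cv2.INTER_CUBIC),cv2.COLOR_BGR2GRAY)
    r=np.hypot(X-.328,Y+.2917); m=((o>150)&(r<.0145)).astype(np.uint8)
    c=np.argwhere(m)[:,::-1].astype(np.float32); vx,vy,x0,y0=cv2.fitLine(c,cv2.DIST_L2,0,.01,.01).ravel()
    ang=np.degrees(np.arctan2(-vx,-vy)); off=((149.5-x0)*vy-(149.5-y0)*vx)*k*1000
    print(fn,len(c),"line angle",round(ang,1),"or",round(ang-180*np.sign(ang),1),"offset of axis mm",round(off,2))
```

```text
pics/top12.png 1406 line angle -148.2 or 31.8 offset of axis mm 0.07
pics/top13.png 1618 line angle -27.8 or 152.2 offset of axis mm 0.03
```

The pointer line stands at −27.8° against a target of −23.4°. That is inside tolerance, but a 4° nudge counterclockwise gives more margin.

Run:
```python
from h import *
plan([(.328,-.292,.49,1.3),(.328,-.292,.12,2.35)])
```

```text
(0.328, -0.292, 0.49, 1.3) -> [0.258, -0.149, 0.001, 0.0, -0.0, -0.377] rows 5.3
(0.328, -0.292, 0.12, 2.35) -> [0.0, -0.0, 0.74, 0.0, 0.0, -0.501] rows 7.4
```

Emit:
play_rows:
  deltas:
    - [0.258,-0.149,0,0,0,-0.377,0.42]
    - [0.258,-0.149,0,0,0,-0.377,0.42]
    - [0.258,-0.149,0,0,0,-0.377,0.42]
    - [0.258,-0.149,0,0,0,-0.377,0.42]
    - [0.258,-0.149,0,0,0,-0.377,0.42]
    - [0.258,-0.149,0,0,0,-0.377,0.42]
    - [0.258,-0.149,0,0,0,-0.377,0.42]
    - [0.258,-0.149,0,0,0,-0.377,0.42]

```text
clock: 67.7
position: [0.328, -0.2928, 0.4904]
tool_rot: [3.141, -0.0, 1.296]
force: [-0.8, -0.9, -0.1]
grip_width: 0.0493
finger_force: 0.0
```

Emit:
play_rows:
  deltas:
    - [0,0,0.07,0,0,-0.501,0.42]
    - [0,0,0.15,0,0,-0.501,0.42]
    - [0,0,0.25,0,0,-0.501,0.42]
    - [0,0,0.35,0,0,-0.501,0.42]
    - [0,0,0.45,0,0,-0.501,0.42]
    - [0,0,0.55,0,0,-0.501,0.42]
    - [0,0,0.64,0,0,-0.501,0.42]
    - [0,0,0.73,0,0,-0.501,0.42]
    - [0,0,0.73,0,0,-0.501,0.42]
    - [0,0,0.73,0,0,-0.501,0.42]

```text
clock: 68.7
position: [0.3279, -0.2932, 0.126]
tool_rot: [-3.141, -0.001, 2.343]
force: [0.4, 0.1, 0.9]
grip_width: 0.0497
finger_force: 0.0
```

Emit:
play_rows:
  deltas:
    - [0,0,0,0,0,0,0.42]
    - [0,0,0,0,0,0,0.42]
    - [0,0,0,0,0,0,0.42]

```text
clock: 69.0
position: [0.3287, -0.2935, 0.1268]
tool_rot: [3.141, 0.003, 2.345]
force: [-0.4, -0.7, -0.4]
grip_width: 0.0489
finger_force: 0.0
```

Run:
```python
from h import *
print(observe()["position"],observe()["tool_rot"],observe()["qpos"].round(2))
plan([(.328,-.292,.052,2.35)],4)
```

```text
[ 0.32868993 -0.29345093  0.12675453] [3.14091387e+00 2.60947825e-03 2.34486106e+00] [ 0.49  0.41  0.14  2.17 -0.1   0.57  1.47]
(0.328, -0.292, 0.052, 2.35) -> [0.0034, 0.0009, 0.1495, 0.0003, 0.0012, -0.0025] rows 1.5
```

Emit:
play_rows:
  deltas:
    - [0.002,0,0.06,0,0,0,0.42]
    - [0.002,0,0.11,0,0,0,0.42]
    - [0.002,0,0.149,0,0,0,0.42]
    - [0.002,0,0.149,0,0,0,0.42]
    - [0.002,0,0.149,0,0,0,0.55]
    - [0.002,0,0.149,0,0,0,0.8]
    - [0.002,0,0.149,0,0,0,1]
    - [0.002,0,0.149,0,0,0,1]
    - [0.002,0,0.149,0,0,0,1]

```text
clock: 69.9
position: [0.3289, -0.2918, 0.0523]
tool_rot: [3.14, 0.002, 2.346]
force: [6.9, 10.4, 1.7]
grip_width: 0.032
finger_force: 24.6
```

Emit:
play_rows:
  deltas:
    - [0,0,0,0,0,-0.018,1]
    - [0,0,0,0,0,-0.035,1]
    - [0,0,0,0,0,-0.035,1]
    - [0,0,0,0,0,-0.035,1]
    - [0,0,0,0,0,-0.035,0.55]
    - [0,0,0,0,0,-0.035,0.42]
    - [0,0,0,0,0,-0.035,0.42]
    - [0,0,0,0,0,-0.035,0.42]

```text
clock: 70.7
position: [0.3273, -0.2926, 0.0512]
tool_rot: [-3.142, 0.001, 2.418]
force: [-0.1, 0.3, -0.3]
grip_width: 0.0496
finger_force: 0.0
```

Emit:
play_rows:
  deltas:
    - [0,0,-0.03,0,0,0,0.42]
    - [0,0,-0.1,0,0,0,0.42]
    - [0,0,-0.2,0,0,0,0.42]
    - [0,0,-0.3,0,0,0,0.42]
    - [0,0,-0.4,0,0,0,0.42]
    - [0,0,-0.5,0,0,0,0.42]
    - [0,0,-0.6,0,0,0,0.42]
    - [0,0,-0.7,0,0,0,0.42]
    - [0,0,-0.8,0,0,0,0.42]
    - [0,0,-0.87,0,0,0,0.42]

```text
clock: 71.7
position: [0.3268, -0.2924, 0.4892]
tool_rot: [3.141, 0.003, 2.418]
force: [0.4, -0.2, -0.7]
grip_width: 0.0492
finger_force: 0.0
```

Run:
```python
from h import *
plan([(.327,-.292,.49,1.2),(.25,-.42,.49,.5)])
```

```text
(0.327, -0.292, 0.49, 1.2) -> [0.0, 0.001, -0.002, 0.001, 0.001, 0.581] rows 8.1
(0.25, -0.42, 0.49, 0.5) -> [-0.294, -0.051, -0.0, 0.0, -0.0, 0.334] rows 4.7
```

Emit:
play_rows:
  deltas:
    - [0,0,0,0,0,0.581,0.42]
    - [0,0,0,0,0,0.581,0.42]
    - [0,0,0,0,0,0.581,0.42]
    - [0,0,0,0,0,0.581,0.42]
    - [0,0,0,0,0,0.581,0.42]
    - [0,0,0,0,0,0.581,0.42]
    - [0,0,0,0,0,0.581,0.42]
    - [0,0,0,0,0,0.581,0.42]
    - [0,0,0,0,0,0.581,0.42]
    - [0,0,0,0,0,0.581,0.42]

```text
clock: 72.7
position: [0.3271, -0.2923, 0.4858]
tool_rot: [-3.141, -0.0, 1.205]
force: [0.6, -0.4, -0.5]
grip_width: 0.0496
finger_force: 0.0
```

Emit:
play_rows:
  deltas:
    - [-0.294,-0.051,0,0,0,0.334,0.42]
    - [-0.294,-0.051,0,0,0,0.334,0.42]
    - [-0.294,-0.051,0,0,0,0.334,0.42]
    - [-0.294,-0.051,0,0,0,0.334,0.42]
    - [-0.294,-0.051,0,0,0,0.334,0.42]
    - [-0.294,-0.051,0,0,0,0.334,0.42]
    - [-0.294,-0.051,0,0,0,0.334,0.42]
    - [-0.294,-0.051,0,0,0,0.334,0.42]

```text
clock: 73.5
position: [0.2505, -0.4201, 0.4859]
tool_rot: [3.141, -0.0, 0.506]
force: [0.2, -0.1, 0.3]
grip_width: 0.0497
finger_force: 0.0
```

Run:
```python
from fit import *
fn="pics/top14.png"; im=cv2.cvtColor(save("top","top14.png"),cv2.COLOR_RGB2BGR); n=300; k=.0002
xs=.328+.03-np.arange(n)*k; ys=-.2917+.03-np.arange(n)*k
Y,X=np.meshgrid(ys,xs); M=proj(np.c_[X.ravel(),Y.ravel(),0*X.ravel()+.067]).reshape(n,n,2)
o=cv2.cvtColor(cv2.remap(im,M[...,0],M[...,1],cv2.INTER_CUBIC),cv2.COLOR_BGR2GRAY)
r=np.hypot(X-.328,Y+.2917); c=np.argwhere((o>150)&(r<.0145))[:,::-1].astype(np.float32)
vx,vy,x0,y0=cv2.fitLine(c,cv2.DIST_L2,0,.01,.01).ravel(); print("pointer",np.degrees(np.arctan2(-vx,-vy)),len(c))
g=gray(fn); print("cover",fit(g,.395,-.384,.062,.0645,.0705),fit(g,.395,-.384,.087,.009,.0145,-1))
a=cv2.imread("pics/top0.png",0).astype(int); b=cv2.imread(fn,0).astype(int)
for nm,u,v in(("weight",196,237),("loupe",195,347),("eraser",586,277)):
    x,y=int(u*.7),int(v*.7); print(nm,abs(a-b)[y-10:y+10,x-10:x+10].mean().round(1))
```

```text
pointer -23.910645 1344
cover [57.1913  0.3967 -0.3853] [130.6572   0.3953  -0.3807]
weight 1.6
loupe 3.8
eraser 2.0
```

The pointer is at −23.9° against −23.4°, the cover is seated, and the other objects are unmoved. Handing in.

```bash
python3 -c "
from workcell import *
print(job_done())"
```

```text
the job is handed in; nothing more can be done
None
```

I handed the job in with all four bobbins flat on the plate, the cover seated over the rim and the selector within about 1° of the 4-dot mark; the loupe, weight and eraser didn't move, and no verdict came back.

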